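# Refit the sprung filter cover on a humidifier base

### The job

Refit the filter cover on the opened humidifier base: pick up the loose cover plate by its upright rib, set it over the sprung filter plug and press the plug down with it so that the plate's four ears pass through the gaps between the lips of the bay. Keep the plug pushed in and slide the plate along the bay, under the lips, until it is fully home against the end stop, then let go so that the plate stays trapped there and holds the plug in. Feel your way and never force it, for the base is brittle and takes no more than 40 N and its end stop only 20 N, and leave the other things on the counter where they are.

Things in the scene. Friction and masses are not known exactly. Their poses are not given: they have to be found in the camera images.
- unit: Humidifier base, fixed: white plastic box 190 (x) x 130 (y) x 55 mm high, grey seam round it. Origin: centre of its underside, z up. On its top lies the filter bay, a channel along x between two side rails (12.5 mm tall, inner faces at y = -32 and +32 mm, x from -90 to +58 mm), open at the -x end. Brittle: breaks if pressed anywhere with more than 40 N.
- bay (a point): Home point, on the bay floor at the unit's x = 0, y = 0, 55 mm above its origin (the bay floor is level with the box's top). Axes as the unit's. The cover's centre comes over it when home; the cover then rides 2.5 mm above the floor, held up against the lips by the plug.
- entry (a point): Point on the bay floor at the unit's x = -30, y = 0. With the cover's centre above it (within 15 mm along x, 2 mm along y; cover's x along the unit's) the four ears pass down beside the lips. From there the cover slides about 30 mm to the unit's +x, its ears under the lips.
- lip (a point): Underside centre of one of four alike lips, at the unit's x = 30, y = 27, 7.5 mm above the bay floor. The lips stick 10 mm inwards from the rails (from y = 32 to 22 mm either side), are 14 mm long in x (-37..-23 and 23..37 mm) and 5 mm thick, tops level with the rails.
- cover: Loose white plastic cover plate, about 60 g, 96 (x) x 36 (y) x 5 mm, with four 10 x 12 x 5 mm ears at x = -30 and +30 mm, 60 mm wide in y there; works either way round. Grip rib: 14 mm thick in x, 26 in y, top 50 mm above the underside; firmly fixed, but up to 12 mm off the centre along x, differently each time. Pinch it along x. Origin: centre of the plate's underside, z up. Starts flat, rib up.
- plug_top (a point): Centre of the top of the filter plug, an off-white upright round stub 22 mm in diameter, standing out of the bay floor at the unit's x = -15, y = 0; its top is 16 mm above the bay floor when free.
- plug (a joint): How far the filter plug is pushed down: 0 free, 0.016 level with the bay floor (limit 0.017). Spring: 4 N at first, rising 0.4 N per mm, so 9.4 N when the cover is home (0.0135) and 10.4 N when level. It springs back when not held.
- stick: Bystander: spare filter stick, off-white rod 12 mm thick, 120 mm long along its y, lying near the base. Origin: its middle, on its axis.
- cap: Bystander: white round cap, 72 mm in diameter, 23 mm tall. Origin: centre of its underside.
- cup: Bystander: clear cup, 60 mm wide, 55 mm tall, near the cover. Origin: centre of its underside.
- jar: Bystander: white jar, 56 mm wide, 75 mm tall. Origin: centre of its underside.
- brush: Bystander: cleaning brush, 170 mm long, lying along its x. Origin: on its underside.
- stop: End stop, a fixed wall across the +x end of the bay, 10 mm thick, 12.5 mm tall. Origin: foot of its inner (-x) face, on the bay floor at the unit's x = +48, y = 0; axes as the unit's. The leading short edge of the cover touches it when home. Weaker than the rest: breaks if pushed with more than 20 N.
Not all that is in view belongs to the job. What is shaped like the cover but red is not meant. What is shaped like the unit but blue is not meant.

How it is judged:
By the outcome, as a careful person would: the job done as asked, in the order asked, and still so for the second after the job is handed in, with the robot touching nothing.
It also fails if it takes over 45 s, if anything falls off the work surface, if the arm or the gripper's body presses on something with over 40 N, if the wrist force passes 120 N, or if a joint passes its speed limit or range.

### The arm

A 6-joint arm with a two-finger parallel gripper is mounted at the origin on the work surface. World frame = base frame: x ahead of the robot, y to its left, z up, the work surface at z = 0. Lengths are in m, angles in degrees, forces in N, time in s.
With the tool pointing down it reaches from about 0.3 to 0.75 m from the base axis. Payload 8.5 kg.
Tool frame: the origin (TCP) lies midway between the tips of the shut fingers; the grasp point (between the pads) lies 19 mm behind it (env.grip_depth is the distance from the TCP to the grasp point, in m); x points along the fingers, y is the direction in which the jaws open and shut, and the axes are right-handed (so a half turn about x gives the same grasp; the last joint's range is limited). The gripper opens to 85 mm and grips with 20 to 120 N. Pads are 22 mm wide; open, the fingers measure 114 mm over their backs; the gripper's body (76 mm by 85 mm) begins 54 mm behind the grasp point. The pads swing forward as they close: fully open they stand 13 mm farther back than shut.
Start: joints at [52.924, 21.807, 74.336, -0, 83.858, -12.336], TCP at [0.23, 0.5, 0.198] pointing down, gripper open.
Joint ranges: [-178.18, 178.18], [-50.72, 133.34], [12.68, 142.11], [-81.47, 261.47], [9.98, 163.14], [-165.26, 165.26]. Speed limits (degrees/s): [136.94, 136.94, 180, 180, 180, 180].

### API

Orientations are given as a 3x3 rotation matrix whose columns are the frame's x, y, z axes.
In Python, from rig import env gives the robot as it stands.
- The arm moves only by the tool play_rows, never from a script. Its arguments are lists of equal length, an entry for each row: "travel": the shift along the world's x, y, z in cm, a list of three; "rotation": the turn, a rotation vector about the world's x, y, z in rad, a list of three; "claw": the finger opening in cm, from 0 to 8.54. A call has 1 to 12 rows; each row shifts and turns the pose as measured when the row begins; what a row does not reach is not made up. A row lasts 1/12 s, in which the tool goes at most 41.7 mm and 7.16 degrees, less where a joint would pass 70% of its speed; a pose out of reach is approached as far as the arm can. A call is refused whole if a number of a shift passes 4.17 or a number of a turn 0.125, either way. A call with a gripper value outside its range is refused whole. The fingers move at their own pace and stop on an object; "squeeze" is the grip in N (left out, the last holds). Time passes only in rows, so rows that do not move let the fingers close. It gives the time, the measured TCP pose, the force and the opening at its end, in the units of the state.
- env.observe(): the state, without advancing time (a new reading comes with each control period).
- env.get_image(name): name is "scene" or "top"; returns the picture (420x560x3 uint8, red, green, blue); there is no depth.
- env.camera_info(name): a dict with "vertical_fov" (degrees; the focal length in pixels is half the picture's height over the tangent of half this angle, whatever the lens; pixels are square), "cx", "cy" (the principal point, pixels), "D" ([k1, k2, p1, p2, k3] as OpenCV has them; the pictures are not rectified), "eye" and "rotation" of the camera in the world. Camera axes: x right, y down, z forward; pixel columns grow to the right and rows downward; lengths in m; the calibration is good to about 2 mm. A picture is of the moment at which its call begins. camera_info takes no time and is no camera call.
- env.close_job(): hands the job in, once; it reports no verdict.
The state is a dict: "time_s": time; "q": joint angles; "qvel": joint speeds; "joint_efforts": joint torques, N m; "position": TCP position; "tool_rot": TCP orientation; "ft_force": force on the tool from outside, world axes, zero at the start; "wrist_torque": the same for the moment, N m; "grip_width": finger opening in m.
Only numpy, scipy, OpenCV 4.12 (cv2) and the standard library are available. Lean on these libraries where they do the work, as an engineer would, in place of code of your own. Each camera call takes 0.05 s, during which the arm holds its last target.

## Working session

There is one attempt and no reset: what is moved stays moved. The work goes in short steps, Python scripts to look and compute and a tool call to move; the robot and the scene stay as the last step left them, time stands still between calls to the robot, and variables do not carry over. Pictures are saved under pics/ and viewed, and the job is handed in when it is done.

Besides the shell and the picture viewer there is one more tool, called as name(argument=value, ...) on one line, values as JSON. play_rows: Moves the arm, as the interface text tells. Its arguments: {"type":"object","properties":{"travel":{"type":"array","items":{"type":"array","items":{"type":"number"}}},"rotation":{"type":"array","items":{"type":"array","items":{"type":"number"}}},"claw":{"type":"array","items":{"type":"number"}},"squeeze":{"type":"number"}},"required":["travel","rotation","claw"]}

```bash
ls; mkdir -p pics; python3 - <<'E'
from rig import env
import cv2
for n in ("scene","top"):
    im=env.get_image(n); cv2.imwrite(f"pics/{n}0.png",im[:,:,::-1]); print(n,env.camera_info(n))
print(env.observe(),env.grip_depth)
E
```

```text
pics
scene {'vertical_fov': 53.26709056240883, 'cx': 284.47647230593316, 'cy': 203.62012603630518, 'D': array([-0.12051043,  0.        ,  0.        ,  0.        ,  0.        ]), 'eye': array([ 1.0363977 , -0.61145602,  0.93276678]), 'rotation': array([[ 7.26267989e-01,  5.05603215e-01, -4.65725453e-01],
       [ 6.87411343e-01, -5.33518068e-01,  4.92771871e-01],
       [ 6.74098511e-04, -6.78029394e-01, -7.35034479e-01]])}
top {'vertical_fov': 42.15591229441322, 'cx': 283.23854093131365, 'cy': 203.85950470722477, 'D': array([-0.04364709,  0.        ,  0.        ,  0.        ,  0.        ]), 'eye': array([3.55847133e-01, 9.39433023e-04, 1.37795372e+00]), 'rotation': array([[-0.01454127, -0.9966236 ,  0.08080814],
       [-0.99963179,  0.01263827, -0.02401146],
       [ 0.02290911, -0.08112754, -0.99644041]])}
{'time_s': 0.1, 'q': array([ 5.29245422e+01,  2.18379959e+01,  7.43801848e+01, -1.49717987e-04,
        8.38573112e+01, -1.23364027e+01]), 'qvel': array([-0.14446795, -0.06778816, -0.13185027, -0.04972509,  0.01709723,
        0.06432025]), 'joint_efforts': array([ 2.44178875e-03, -4.49220228e+01, -2.31656832e+01, -2.59561457e-04,
        3.70851980e-03,  4.04877574e-05]), 'position': array([0.22998655, 0.49926863, 0.19736676]), 'tool_rot': array([[-7.92253855e-04,  4.18485487e-01,  9.08223139e-01],
       [-1.05279008e-03,  9.08222571e-01, -4.18486144e-01],
       [-9.99999132e-01, -1.28771557e-03, -2.78965463e-04]]), 'ft_force': array([0.14538573, 0.16606409, 0.33694981]), 'wrist_torque': array([ 0.0124387 , -0.01170256, -0.03122013]), 'grip_width': 0.08532385671109226} 0.0187
```

View pics/scene0.png

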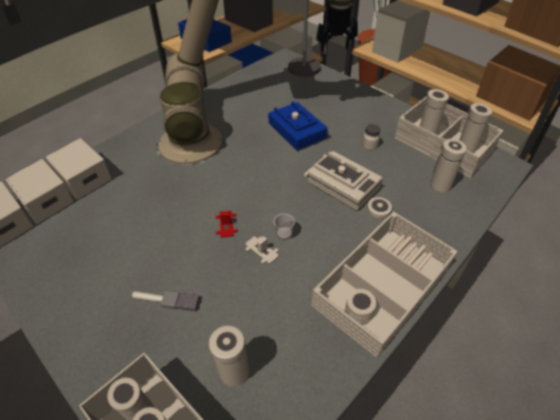

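View pics/top0.png

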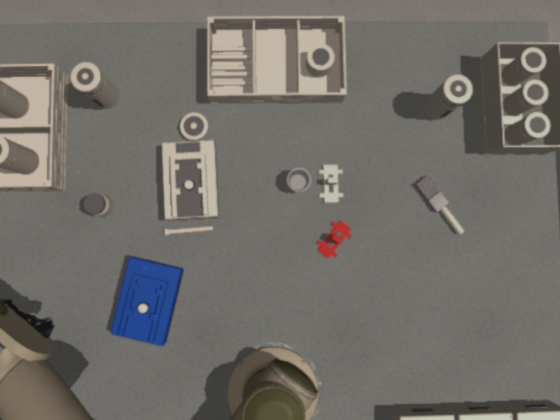

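The top view shows the white cover at (331,183), with the red decoy at (335,239). The white unit is at (190,180), with the blue decoy at (147,300). The cup is at (298,180), close to the cover. Next, close crops.

```bash
cat > h.py <<'E'
import numpy as np, cv2
from rig import env
def cam(n):
    c=env.camera_info(n); f=210/np.tan(np.radians(c["vertical_fov"]/2))
    K=np.array([[f,0,c["cx"]],[0,f,c["cy"]],[0,0,1.]]); return K,np.array(c["D"]),np.array(c["eye"]),np.array(c["rotation"])
def ray(n,p):
    K,D,e,R=cam(n); u=cv2.undistortPoints(np.array(p,float).reshape(-1,1,2),K,D).reshape(-1,2)
    return e,np.c_[u,np.ones(len(u))]@R.T
def onz(n,p,z):
    e,d=ray(n,p); return e+d*((z-e[2])/d[:,2])[:,None]
def proj(n,P):
    K,D,e,R=cam(n); P=np.array(P,float).reshape(-1,3); return cv2.projectPoints((P-e)@R,np.zeros(3),np.zeros(3),K,D)[0].reshape(-1,2)
def tri(p,q):
    e1,a=ray("scene",[p]);e2,b=ray("top",[q]);a=a[0]/np.linalg.norm(a);b=b[0]/np.linalg.norm(b)
    s,t=np.linalg.lstsq(np.c_[a,-b],e2-e1,rcond=None)[0]; A=e1+s*a;B=e2+t*b
    return (A+B)/2,np.linalg.norm(A-B)
E
python3 - <<'E'
import cv2
s=cv2.imread("pics/scene0.png");t=cv2.imread("pics/top0.png")
def c(im,x,y,w,h,k,n): cv2.imwrite("pics/"+n,cv2.resize(im[y:y+h,x:x+w],None,fx=k,fy=k,interpolation=cv2.INTER_CUBIC))
c(t,150,130,75,100,6,"c_tu.png");c(t,280,155,80,60,8,"c_tc.png")
c(s,295,140,100,75,8,"c_su.png");c(s,235,205,70,65,8,"c_sc.png")
E
```

```text
(no output)
```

View pics/c_tu.png

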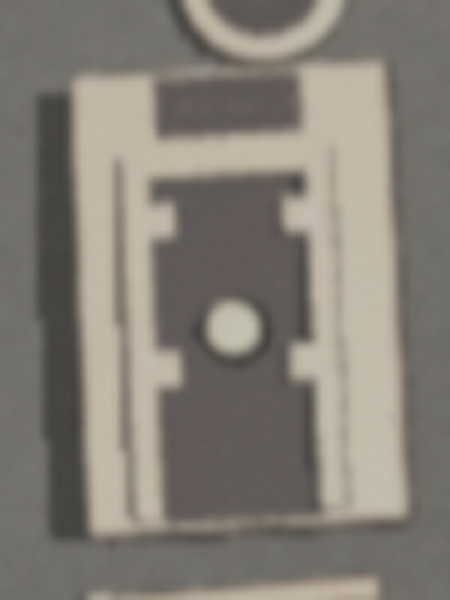

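View pics/c_tc.png

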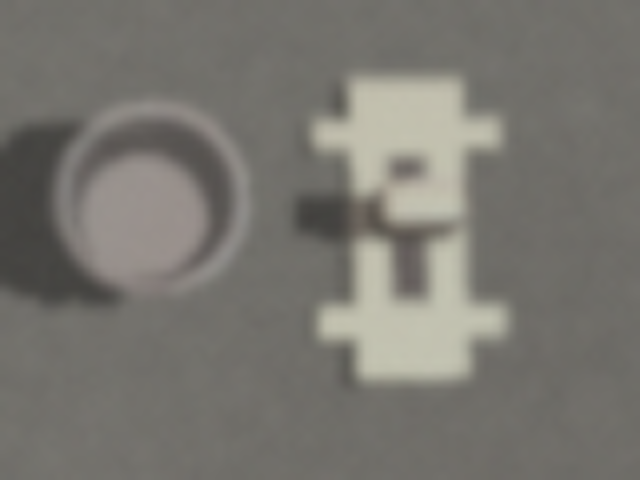

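View pics/c_su.png

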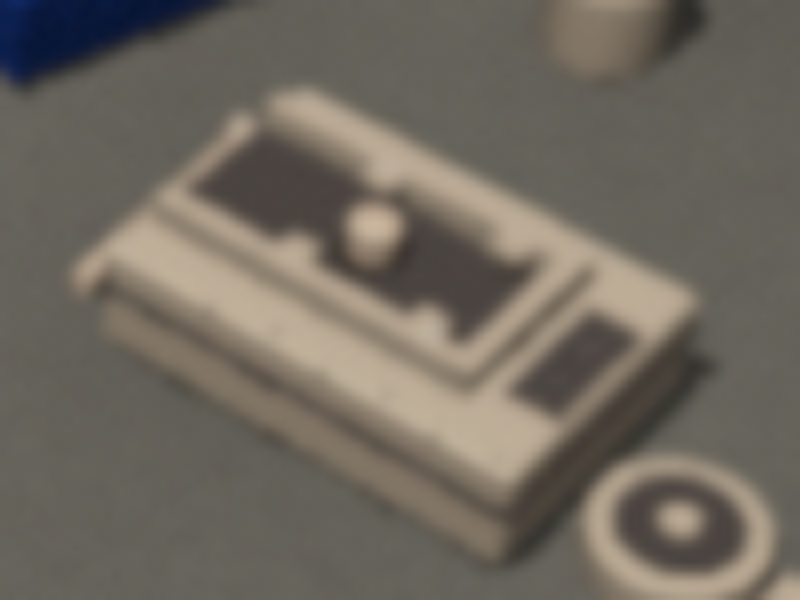

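View pics/c_sc.png

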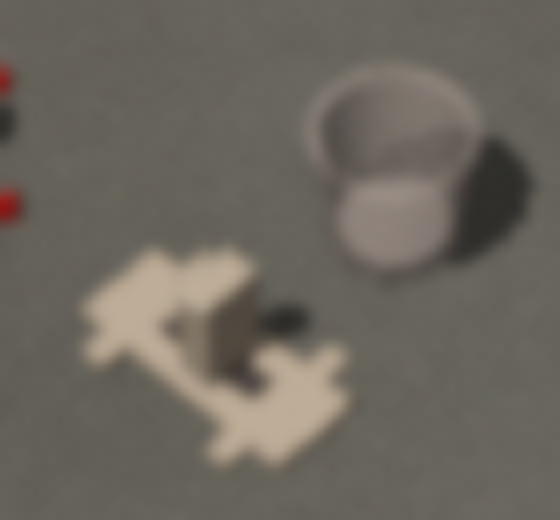

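```bash
cat >> h.py <<'E'
def fitedge(g,a,b,w=2.5,n=60,pol=0):
    a=np.array(a,float);b=np.array(b,float);d=b-a;d/=np.linalg.norm(d);nn=np.array([-d[1],d[0]])
    s=np.linspace(0.1,0.9,n);o=np.arange(-w,w+.01,.1);pts=[]
    for t in s:
        c=a+t*(b-a);P=c+o[:,None]*nn
        v=cv2.remap(g,P[:,0].astype(np.float32)[None],P[:,1].astype(np.float32)[None],cv2.INTER_CUBIC)[0]
        v=np.convolve(v,np.ones(5)/5,'same');gr=np.gradient(v);gr[:4]=0;gr[-4:]=0
        if pol: gr=np.clip(gr*pol,0,None)
        else: gr=abs(gr)
        i=gr.argmax();k=gr*(abs(np.arange(len(gr))-i)<8);pts.append(c+nn*(k@o)/k.sum())
    pts=np.array(pts,np.float32);l=cv2.fitLine(pts,cv2.DIST_HUBER,0,.01,.01).ravel()
    r=(pts-l[2:])@np.array([-l[1],l[0]]);return l,np.std(r)
def isect(l,m):
    t=np.linalg.solve(np.c_[l[:2],-m[:2]],m[2:]-l[2:]);return l[2:]+t[0]*l[:2]
def quad(g,c,**k):
    L=[fitedge(g,c[i],c[(i+1)%4],**k) for i in range(4)]
    return np.array([isect(L[i-1][0],L[i][0]) for i in range(4)]),[round(float(x[1]),2) for x in L]
def pix(c,x,y,k): return (np.array(c,float)+.5)/k-.5+np.array([x,y])
E
python3 - <<'E'
from h import *
t=cv2.imread("pics/top0.png");s=cv2.imread("pics/scene0.png")
g=cv2.cvtColor(t,cv2.COLOR_BGR2GRAY).astype(np.float32)
gs=cv2.cvtColor(s,cv2.COLOR_BGR2GRAY).astype(np.float32)
np.set_printoptions(precision=4,suppress=True)
U=pix([(75,75),(385,62),(410,520),(90,533)],150,130,6)
q,r=quad(g,U,w=2); print(q-U,r)
W=onz("top",q,.055);print("unit",W,W.mean(0))
for i in range(4): d=W[(i+1)%4]-W[i];print(np.linalg.norm(d),np.degrees(np.arctan2(d[1],d[0])))
C=pix([(348,76),(464,76),(471,380),(356,380)],280,155,8)
q,r=quad(g,C,w=1.5); print(q-C,r)
W=onz("top",q,.005);print("cover",W,W.mean(0))
for i in range(4): d=W[(i+1)%4]-W[i];print(np.linalg.norm(d),np.degrees(np.arctan2(d[1],d[0])))
R=pix([(383,184),(462,184),(462,220),(383,220)],280,155,8);
W=onz("top",R,.05);print("rib",W,W.mean(0))
print("plug",tri(pix((377,218),295,140,8),pix((233,328),150,130,6)))
# scene corners of unit top
Us=pix([(315,88),(702,300),(515,500)],295,140,8)
print(Us)
for a,b in zip(Us[1:],[U[0]*0+pix((385,62),150,130,6),pix((75,75),150,130,6)]):
    print("?",tri(a,b))
for a,b in zip(Us,[(410,520),(385,62),(75,75)]): print("ucorn",tri(a,pix(b,150,130,6)))
# rib top corners
for a,b in [((258,268),(460,185)),((225,310),(460,222)),((180,290),(383,222))]:
    print("ribc",tri(pix(a,235,205,8),pix(b,280,155,8)))
E
```

```text
[[-0.7224  0.7717]
 [-0.0966 -0.9692]
 [-0.507  -0.3736]
 [-0.113   0.5351]] [0.79, 0.16, 0.43, 0.13]
unit [[0.6171 0.2659 0.055 ]
 [0.6253 0.1377 0.055 ]
 [0.4359 0.1293 0.055 ]
 [0.4301 0.2576 0.055 ]] [0.5271 0.1976 0.055 ]
0.12847921269970713 -86.33394128949392
0.1895680769334894 -177.4566361731525
0.1284071662150229 92.59700449056815
0.18717094512696678 2.5578854645483187
[[-0.2915  0.0403]
 [-0.3244  0.027 ]
 [-0.0405 -0.0978]
 [ 0.2718 -0.101 ]] [0.03, 0.22, 0.04, 0.24]
cover [[ 0.5676 -0.1344  0.005 ]
 [ 0.5672 -0.1714  0.005 ]
 [ 0.4702 -0.1722  0.005 ]
 [ 0.4707 -0.1364  0.005 ]] [ 0.5189 -0.1536  0.005 ]
0.03700607022604175 -90.54492209117093
0.097007487768943 -179.5721846262495
0.03576415524950254 89.26642160612133
0.09691881520516785 1.1632127143843813
rib [[ 0.5271 -0.1408  0.05  ]
 [ 0.5268 -0.1652  0.05  ]
 [ 0.5157 -0.1649  0.05  ]
 [ 0.5159 -0.1406  0.05  ]] [ 0.5214 -0.1529  0.05  ]
plug (array([0.5122, 0.1972, 0.0714]), np.float64(0.0004565599400949811))
[[333.9375 150.5625]
 [382.3125 177.0625]
 [358.9375 202.0625]]
? (array([0.6359, 0.151 , 0.1377]), np.float64(0.07234285302071508))
? (array([ 0.6081,  0.2526, -0.0458]), np.float64(0.08511238482920175))
ucorn (array([0.4621, 0.1471, 0.1353]), np.float64(0.082834116245271))
ucorn (array([0.6359, 0.151 , 0.1377]), np.float64(0.07234285302071508))
ucorn (array([ 0.6081,  0.2526, -0.0458]), np.float64(0.08511238482920175))
ribc (array([ 0.5307, -0.1565,  0.0637]), np.float64(0.01743693608379592))
ribc (array([ 0.5212, -0.161 ,  0.0367]), np.float64(0.013470521991013888))
ribc (array([ 0.5114, -0.15  ,  0.0304]), np.float64(0.019413554906094383))
```

```bash
python3 - <<'E'
from h import *
np.set_printoptions(precision=4,suppress=True)
for a,b in [((515,500),(385,62)),((702,300),(75,75)),((105,275),(410,520))]: print("ucorn",tri(pix(a,295,140,8),pix(b,150,130,6)))
for a,b in [((222,312),(462,184)),((258,268),(383,184)),((180,290),(462,220))]:
    print("ribc",tri(pix(a,235,205,8),pix(b,280,155,8)))
# plate corners scene
for a,b in [((280,465),(464,76)),((350,398),(348,76)),((85,305),(471,380))]:
    print("plate",tri(pix(a,235,205,8),pix(b,280,155,8)))
# lips inner corners (tops): top-view (x+ right lip) etc
for a,b in [((280,200),(0,0))]: pass
# predicted positions of unit features for candidate pose, drawn on crops
th=np.radians(2.55);o=np.array([.5271,.1976])
def U(x,y,z): return [o[0]+x*np.cos(th)-y*np.sin(th),o[1]+x*np.sin(th)+y*np.cos(th),z]
P=[U(sx*.095,sy*.065,.055) for sx in(1,-1) for sy in (1,-1)]+[U(x,s*y,.0675) for x in(-.037,-.023,.023,.037) for s in(1,-1) for y in(.022,)]+[U(.048,s*.032,.0675) for s in(1,-1)]+[U(-.09,s*.032,.0675) for s in(1,-1)]+[U(-.015,0,.071)]
for n,x,y,w,h,k in (("top",150,130,75,100,6),("scene",295,140,100,75,8)):
    im=cv2.imread(f"pics/{n}0.png")[y:y+h,x:x+w];im=cv2.resize(im,None,fx=k,fy=k,interpolation=cv2.INTER_CUBIC)
    for p in proj(n,P): cv2.circle(im,tuple(int(v) for v in ((p-[x,y]+.5)*k-.5)),2,(0,0,255),-1)
    cv2.imwrite(f"pics/ov_{n}.png",im)
E
```

```text
ucorn (array([0.6255, 0.1389, 0.0426]), np.float64(0.00036258833047201375))
ucorn (array([0.6198, 0.2649, 0.0523]), np.float64(0.0006627625817940825))
ucorn (array([0.4358, 0.1295, 0.0382]), np.float64(0.0005434838000916381))
ribc (array([ 0.5291, -0.1638,  0.0458]), np.float64(0.005126243719006673))
ribc (array([ 0.5273, -0.1412,  0.0472]), np.float64(0.00037683316780253036))
ribc (array([ 0.5156, -0.1656,  0.0477]), np.float64(0.001119476678067286))
plate (array([ 0.5672, -0.1725,  0.0045]), np.float64(0.0004916475166931994))
plate (array([ 0.5665, -0.1362,  0.0057]), np.float64(0.003071250463668628))
plate (array([ 0.4703, -0.172 ,  0.0045]), np.float64(0.000790790241993623))
```

View pics/ov_top.png

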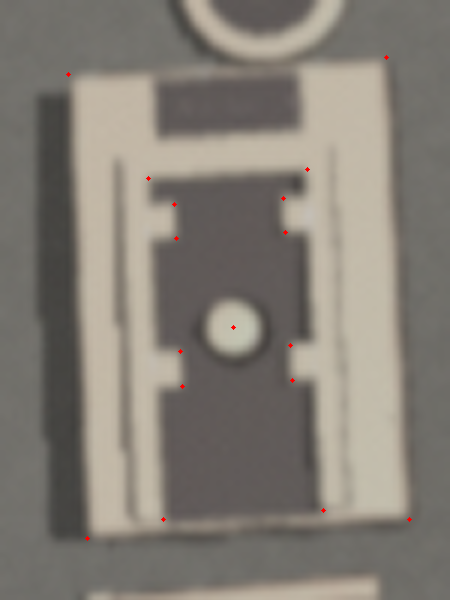

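View pics/ov_scene.png

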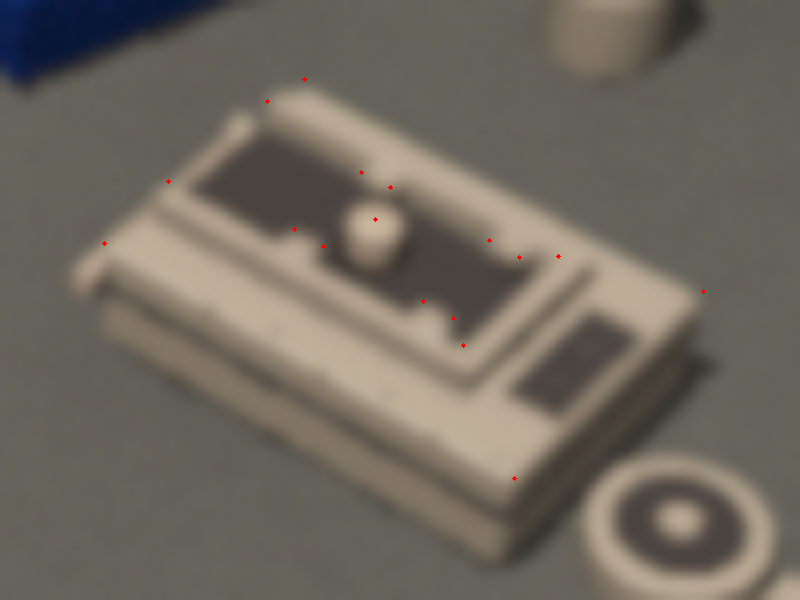

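Candidates for the cover: white ribbed plate at top(331,183) and red one at (335,239). I choose the white one. Candidates for the unit: white at (190,180) and blue at (147,300). I choose the white one. The crops confirm both choices: four ears and a rib on the cover, four lips, plug and stop on the unit. Two-view heights are plug top 71.4 mm, rib top about 47 mm and plate top about 5 mm, which all agree with the text.

Unit's +x end (the stop) points along world +x, with a yaw of about 2.6°.

play_rows(travel=[[1.46,-3.27,-0.2],[1.46,-3.27,-0.2],[1.46,-3.27,-0.2],[1.46,-3.27,-0.2],[1.46,-3.27,-0.2],[1.46,-3.27,-0.2],[1.46,-3.27,-0.2],[1.46,-3.27,-0.2],[1.46,-3.27,-0.2],[1.46,-3.27,-0.2],[1.46,-3.27,-0.2],[1.46,-3.27,-0.2]], rotation=[[0,0,-0.094],[0,0,-0.094],[0,0,-0.094],[0,0,-0.094],[0,0,-0.094],[0,0,-0.094],[0,0,-0.094],[0,0,-0.094],[0,0,-0.094],[0,0,-0.094],[0,0,-0.094],[0,0,-0.094]], claw=[5,5,5,5,5,5,5,5,5,5,5,5], squeeze=50)

```text
time_s: 1.1
position: [0.4042, 0.093, 0.1693]
tool_rot: [[-0.005, 1.0, -0.029], [0.002, -0.029, -1.0], [-1.0, -0.005, -0.002]]
ft_force: [1.1, 0.7, 0.5]
grip_width: 0.0499
```

play_rows(travel=[[1.7,-3.5,-0.2],[1.7,-3.5,-0.2],[1.7,-3.5,-0.2],[1.7,-3.5,-0.2],[1.7,-3.5,-0.2],[1.7,-3.5,-0.2],[1.4,-3.2,-0.2],[0,0,0],[0,0,0]], rotation=[[0,0,0.005],[0,0,0.005],[0,0,0.005],[0,0,0.005],[0,0,0.005],[0,0,0.005],[0,0,0.005],[0,0,0],[0,0,0]], claw=[5,5,5,5,5,5,5,5,5])

```text
time_s: 1.85
position: [0.5232, -0.1696, 0.1511]
tool_rot: [[-0.009, 1.0, -0.008], [0.003, -0.008, -1.0], [-1.0, -0.009, -0.003]]
ft_force: [0.1, 0.8, 0.2]
grip_width: 0.0499
```

```bash
python3 - <<'E'
from h import *
np.set_printoptions(precision=4,suppress=True)
s=env.get_image("scene");cv2.imwrite("pics/s1.png",s[:,:,::-1])
cv2.imwrite("pics/c_s1.png",cv2.resize(s[130:290,190:350,::-1],None,fx=3.7,fy=3.7,interpolation=cv2.INTER_CUBIC))
o=env.observe();print(o["position"],o["tool_rot"],o["ft_force"],o["q"])
E
```

```text
[ 0.5231 -0.1694  0.1511] [[-0.0092  0.9999 -0.0072]
 [ 0.0031 -0.0072 -1.    ]
 [-1.     -0.0092 -0.003 ]] [-0.6054 -0.7206 -0.4239] [-30.2252  24.251   78.4907  -0.116   77.8033 -29.7896]
```

View pics/c_s1.png

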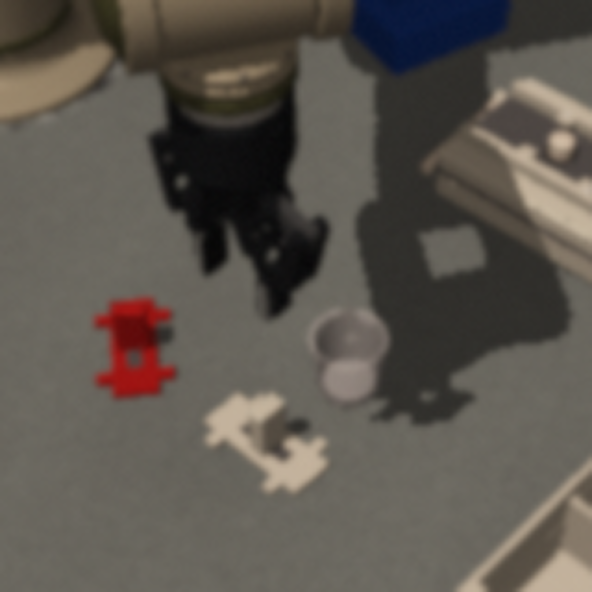

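play_rows(travel=[[-0.1,0.9,-1.5],[-0.08,0.74,-2],[0,0,-2],[0,0,-2],[0,0,-2],[0,0,-2],[0,0,0],[0,0,0]], rotation=[[-0.003,-0.009,0.01],[0,0,0.01],[0,0,0],[0,0,0],[0,0,0],[0,0,0],[0,0,0],[0,0,0]], claw=[5,5,5,5,5,5,5,5])

```text
time_s: 2.57
position: [0.5185, -0.1432, 0.0347]
tool_rot: [[0.002, 1.0, 0.022], [-0.0, 0.022, -1.0], [-1.0, 0.002, 0.0]]
ft_force: [0.4, -0.1, -0.1]
grip_width: 0.0499
```

```bash
python3 - <<'E'
from h import *
np.set_printoptions(precision=4,suppress=True)
for n,x,y in(("scene",225,190),("top",290,140)):
    s=env.get_image(n);cv2.imwrite(f"pics/{n}2.png",s[:,:,::-1])
    cv2.imwrite(f"pics/c_{n}2.png",cv2.resize(s[y:y+80,x:x+80,::-1],None,fx=7,fy=7,interpolation=cv2.INTER_CUBIC))
o=env.observe();print(o["position"],o["tool_rot"],o["ft_force"])
E
```

```text
[ 0.519  -0.1437  0.0354] [[ 0.0035  0.9998  0.0219]
 [-0.001   0.0219 -0.9998]
 [-1.      0.0035  0.0011]] [-0.3783 -0.747   1.1752]
```

View pics/c_scene2.png

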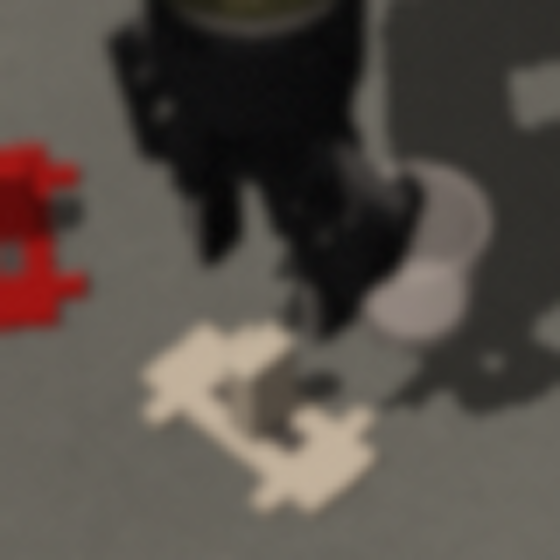

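View pics/c_top2.png

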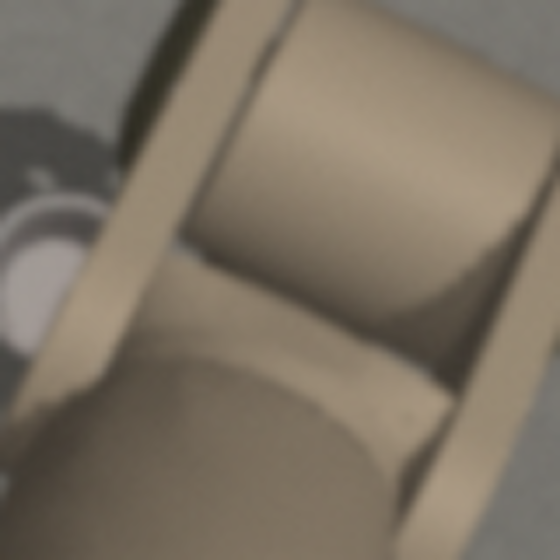

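```bash
python3 - <<'E'
from h import *
np.set_printoptions(precision=4,suppress=True)
o=env.observe();p=o["position"];R=o["tool_rot"];print(p)
for d in (0,.025,-.025):
    for b in (0,.007): print(d,b,(proj("scene",p+R[:,1]*d-R[:,0]*b)-[225,190]+.5)*7)
print((proj("scene",[[.5214,-.153,.05],[.5189,-.1536,.005]])-[225,190]+.5)*7)
E
```

```text
[ 0.519  -0.1437  0.0354]
0 0 [[277.9069 350.5946]]
0 0.007 [[277.2282 339.3767]]
0.025 0 [[324.9187 385.2593]]
0.025 0.007 [[324.452  374.0929]]
-0.025 0 [[231.8439 316.5963]]
-0.025 0.007 [[230.963  305.3327]]
[[263.6187 344.5982]
 [262.5639 412.5332]]
```

```bash
python3 - <<'E'
from h import *
np.set_printoptions(precision=4,suppress=True)
p=np.array([.5231,-.1694,.1511])
for d in (0,.025,-.025): print((proj("scene",p+[d,0,0])-[190,130]+.5)*3.7)
print((proj("scene",p+[0,0,.02])-[190,130]+.5)*3.7)
s=cv2.imread("pics/scene2.png")
s=np.clip(s.astype(float)*2.5,0,255).astype(np.uint8)
cv2.imwrite("pics/b2.png",cv2.resize(s[170:260,225:305],None,fx=6.6,fy=6.6,interpolation=cv2.INTER_CUBIC))
E
```

```text
[[247.1692 326.2179]]
[[273.5362 346.0106]]
[[221.4105 306.8681]]
[[245.6752 306.3212]]
```

View pics/b2.png

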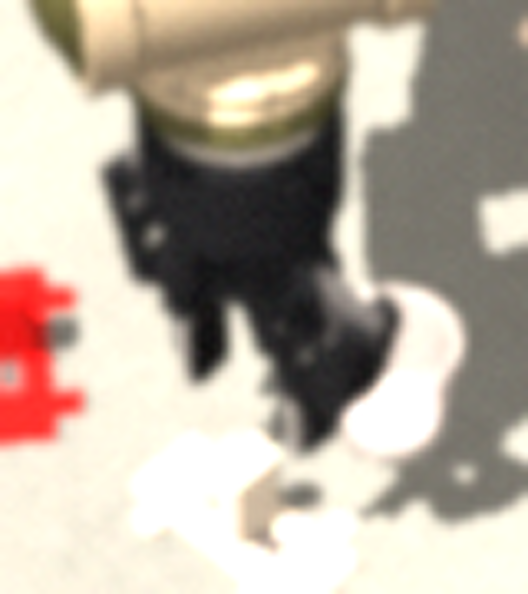

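play_rows(travel=[[0.1,-0.5,-0.3],[0.1,-0.3,-0.4],[0,0,-0.4],[0,0,0],[0,0,0]], rotation=[[0,0.003,-0.01],[0,0,0],[0,0,0],[0,0,0],[0,0,0]], claw=[5,5,5,5,5])

```text
time_s: 3.08
position: [0.5231, -0.1534, 0.0273]
tool_rot: [[0.007, 1.0, 0.011], [-0.005, 0.011, -1.0], [-1.0, 0.007, 0.005]]
ft_force: [-0.6, -0.4, 0.1]
grip_width: 0.0499
```

```bash
cat > look.py <<'E'
from h import *
import sys
np.set_printoptions(precision=4,suppress=True)
n,x,y,w,h,k,out=sys.argv[1],*map(int,sys.argv[2:7]),sys.argv[7]
s=env.get_image(n)[:,:,::-1];cv2.imwrite(f"pics/{out}_full.png",s)
g=float(sys.argv[8]) if len(sys.argv)>8 else 1
cv2.imwrite(f"pics/{out}.png",cv2.resize(np.clip(s[y:y+h,x:x+w]*g,0,255).astype(np.uint8),None,fx=k,fy=k,interpolation=cv2.INTER_CUBIC))
o=env.observe();print(o["time_s"],o["position"],o["tool_rot"][:,:2].T,o["ft_force"],o["wrist_torque"],o["grip_width"])
E
python3 look.py scene 225 190 80 80 7 l3 1.8
```

```text
3.1333 [ 0.523  -0.1533  0.0272] [[ 0.0064 -0.0045 -1.    ]
 [ 0.9999  0.011   0.0063]] [-0.1048  0.3185  0.1049] [-0.0094  0.0164 -0.0259] 0.050070674674347615
```

View pics/l3.png

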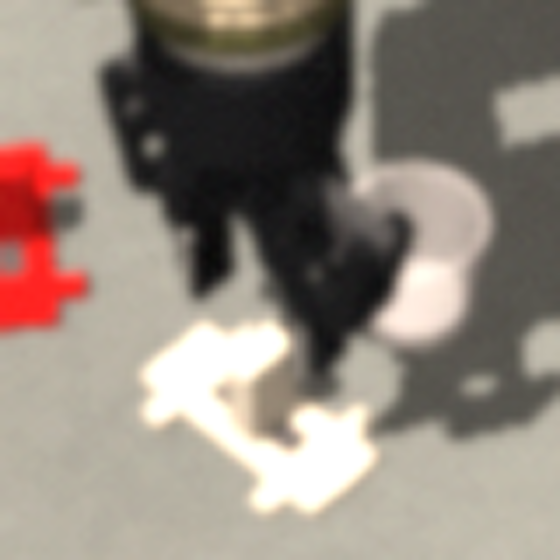

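play_rows(travel=[[-0.05,0,-0.35],[-0.05,0,-0.35],[0,0,-0.2],[0,0,0]], rotation=[[-0.005,0.007,0],[0,0,0],[0,0,0],[0,0,0]], claw=[5,5,5,5])

```text
time_s: 3.47
position: [0.5219, -0.1533, 0.0175]
tool_rot: [[-0.001, 1.0, 0.011], [-0.01, 0.011, -1.0], [-1.0, -0.001, 0.01]]
ft_force: [-0.1, 0.9, -0.2]
grip_width: 0.0503
```

```bash
python3 look.py scene 225 190 80 80 7 l4 1.5
```

```text
3.5167 [ 0.5219 -0.1533  0.0176] [[-0.0011 -0.0102 -0.9999]
 [ 0.9999  0.011  -0.0012]] [ 0.7061  0.0815 -0.2064] [ 0.0312  0.0409 -0.0653] 0.050326498131266564
```

View pics/l4.png

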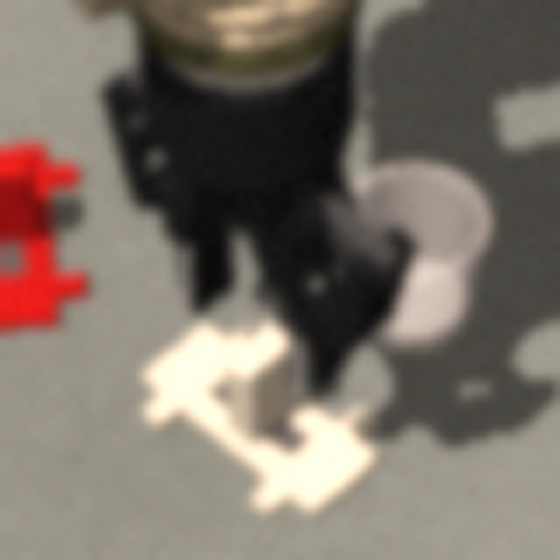

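play_rows(travel=[[-0.02,0,0],[0,0,0],[0,0,0],[0,0,0],[0,0,0]], rotation=[[0.01,-0.001,0],[0,0,0],[0,0,0],[0,0,0],[0,0,0]], claw=[3,1.2,1,1,1], squeeze=20)

```text
time_s: 3.93
position: [0.5218, -0.1534, 0.0178]
tool_rot: [[0.0, 1.0, 0.011], [0.001, 0.011, -1.0], [-1.0, 0.0, -0.001]]
ft_force: [-0.1, 0.5, -0.1]
grip_width: 0.0095
```

```bash
python3 look.py scene 225 190 80 80 7 l5 1.5
```

```text
3.9833 [ 0.5218 -0.1534  0.0178] [[ 0.0004  0.0008 -1.    ]
 [ 0.9999  0.011   0.0004]] [ 0.0609 -0.1217 -0.0696] [ 0.034  -0.0082 -0.0103] 0.010056147239658522
```

View pics/l5.png

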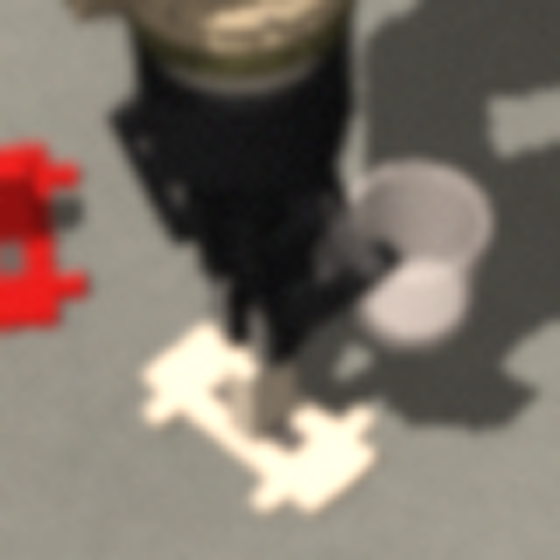

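```bash
python3 - <<'E'
from h import *
np.set_printoptions(precision=1,suppress=True)
for z in (.0178,.03,.04,.05,.06): print(z,((proj("scene",[[.5218,-.1534,z],[.5218,-.1644,z],[.5218,-.1424,z]])-[225,190]+.5)*7).tolist())
E
python3 look.py top 270 120 110 90 6 t5 2; python3 -c "
import cv2;s=cv2.imread('pics/l5_full.png');import numpy as np
s=np.clip(s[200:265,240:300].astype(float)*5,0,255).astype(np.uint8);cv2.imwrite('pics/b5.png',cv2.resize(s,None,fx=9,fy=9,interpolation=cv2.INTER_CUBIC))"
```

```text
0.0178 [[266.85848053861463, 396.69695594868193], [246.62654050443945, 413.21431880644326], [286.9105646037664, 380.32311115908954]]
0.03 [[265.6415703435531, 377.6608911403965], [245.23808473798857, 394.2277223441474], [285.8618854903267, 361.2398086105236]]
0.04 [[264.63053551281024, 361.8241337170291], [244.08441705306615, 378.43068234507433], [284.990703521289, 345.3651894546757]]
0.05 [[263.60705949484037, 345.772862971476], [242.9164519479695, 362.4183344941813], [284.1088780693188, 329.2768762995586]]
0.06 [[262.57093495176696, 329.503053365495], [241.73394890202678, 346.1866080490975], [283.2162334471262, 312.97088895934615]]
4.0333 [ 0.5218 -0.1534  0.0178] [[ 0.0003  0.0008 -1.    ]
 [ 0.9999  0.0111  0.0003]] [ 0.2938 -0.4854  0.1602] [ 0.0013  0.0169 -0.0281] 0.009604114016157909
```

View pics/b5.png

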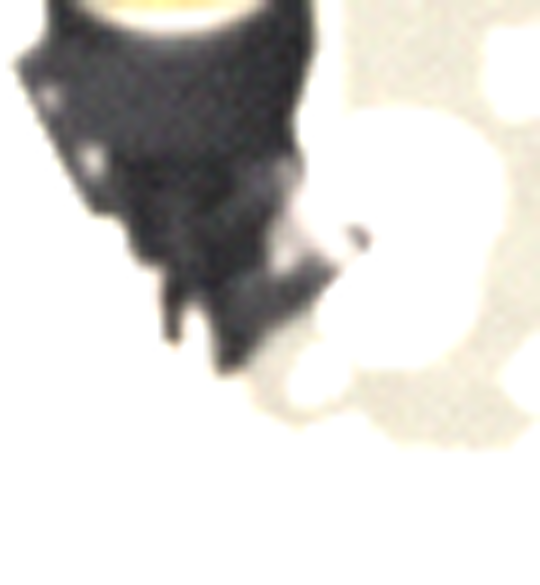

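View pics/t5.png

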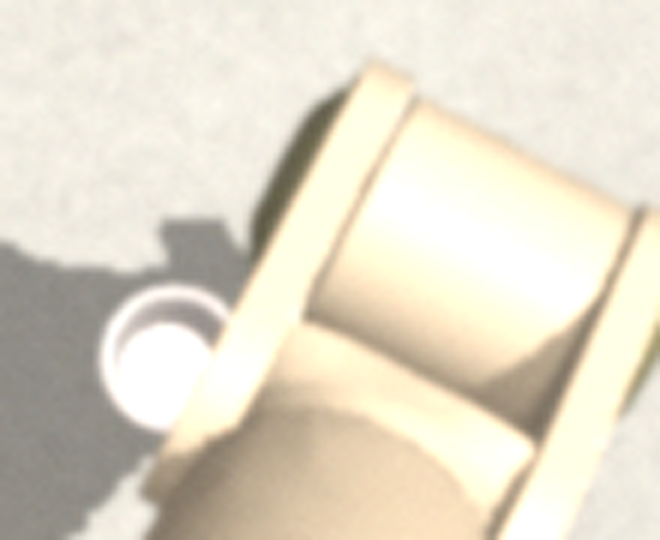

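play_rows(travel=[[0,0,0],[0,0,0],[0,0,0],[0,0,-0.25],[0,0,-0.25],[0,0,-0.25],[0,0,0],[0,0,0]], rotation=[[0,0,0],[0,0,0],[0,0,0],[0,0,0],[0,0,0],[0,0,0],[0,0,0],[0,0,0]], claw=[3.5,5,5,5,5,5,5,5])

```text
time_s: 4.7
position: [0.5217, -0.1532, 0.0094]
tool_rot: [[0.0, 1.0, 0.011], [0.001, 0.011, -1.0], [-1.0, 0.0, -0.001]]
ft_force: [0.5, 0.0, -0.2]
grip_width: 0.0499
```

```bash
python3 look.py scene 225 190 80 80 7 l6 1.5;python3 -c "
import cv2;s=cv2.imread('pics/l6_full.png');import numpy as np
s=np.clip(s[200:265,240:300].astype(float)*3,0,255).astype(np.uint8);cv2.imwrite('pics/b6.png',cv2.resize(s,None,fx=9,fy=9,interpolation=cv2.INTER_CUBIC))"
```

```text
4.75 [ 0.5217 -0.1532  0.0094] [[ 0.      0.0009 -1.    ]
 [ 0.9999  0.0112  0.0001]] [-0.6335  0.0852 -0.1888] [ 0.0285  0.0105 -0.0017] 0.04964582845262268
```

View pics/l6.png

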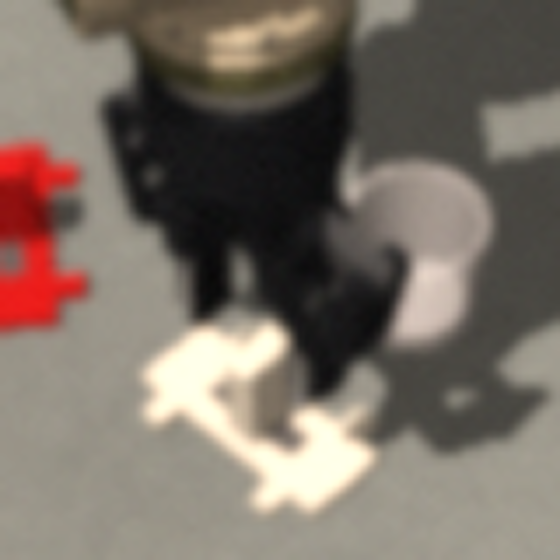

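View pics/b6.png

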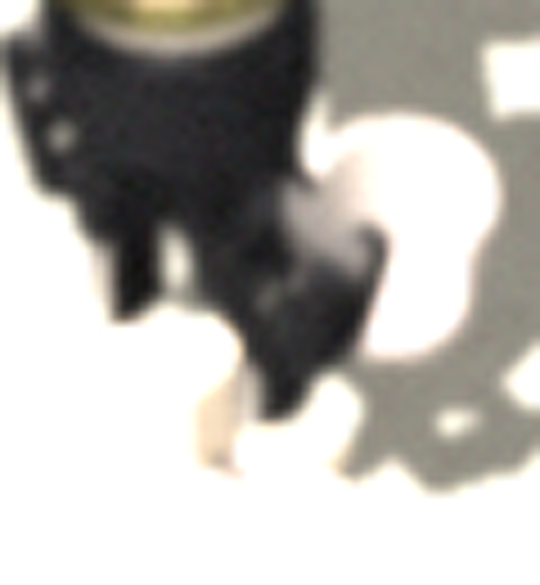

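```bash
python3 -c "
import cv2,numpy as np
a=cv2.imread('pics/scene0.png').astype(int)
out=[]
for n in ('l4','l5','l6'):
    b=cv2.imread(f'pics/{n}_full.png').astype(int)
    d=np.abs(a-b).sum(2)[205:265,235:290]
    d=np.clip(d*1.5,0,255).astype(np.uint8)
    out.append(cv2.resize(d,None,fx=4.7,fy=4.7,interpolation=cv2.INTER_NEAREST))
    c=b[205:265,235:290].astype(np.uint8); out.append(cv2.cvtColor(cv2.resize(c,None,fx=4.7,fy=4.7,interpolation=cv2.INTER_NEAREST),cv2.COLOR_BGR2GRAY))
cv2.imwrite('pics/d.png',np.vstack([np.hstack(out[::2]),np.hstack(out[1::2])]))
"
```

```text
(no output)
```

View pics/d.png

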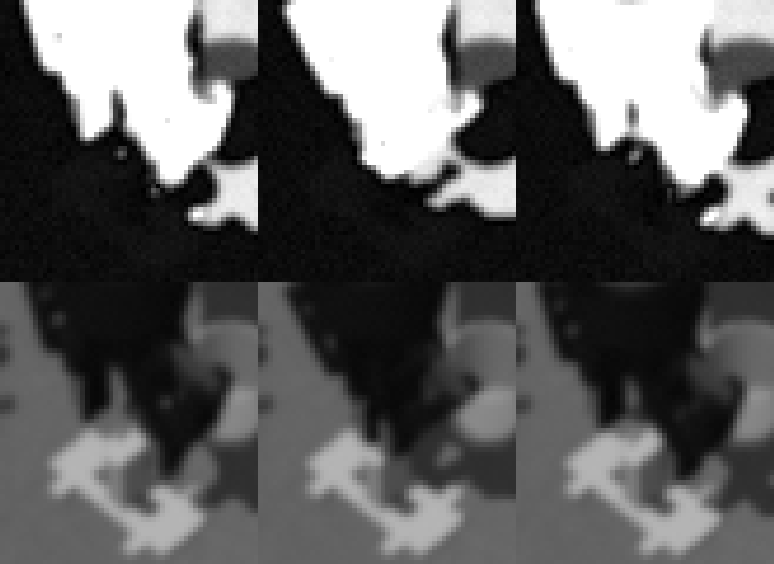

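play_rows(travel=[[0,0,0],[0,0,0],[0,0,0],[0,0,0]], rotation=[[0,0,0],[0,0,0],[0,0,0],[0,0,0]], claw=[3,1.8,1,1])

```text
time_s: 5.08
position: [0.5218, -0.1533, 0.0095]
tool_rot: [[0.0, 1.0, 0.011], [0.001, 0.011, -1.0], [-1.0, 0.0, -0.001]]
ft_force: [1.3, -0.8, -0.4]
grip_width: 0.013
```

```bash
python3 look.py scene 235 205 55 60 9 l7 1.2
```

```text
5.1333 [ 0.5218 -0.1533  0.0095] [[ 0.0005  0.0007 -1.    ]
 [ 0.9999  0.0112  0.0005]] [0.0327 0.2927 0.5879] [-0.0021 -0.0107  0.0282] 0.012795576006176115
```

View pics/l7.png

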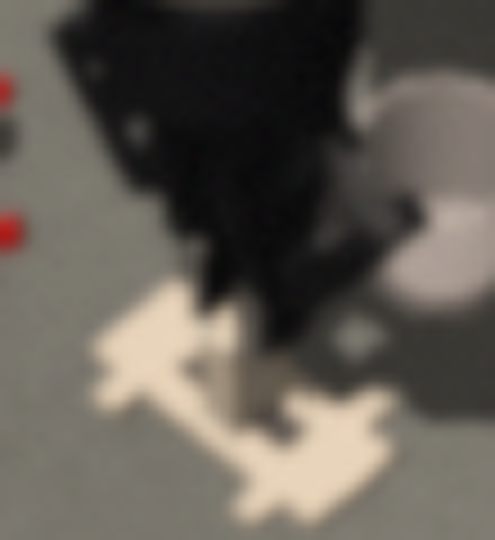

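play_rows(travel=[[0,0,0],[0,0,0],[0,0,-0.3],[0,0,-0.4],[0,0,-0.4],[0,0,-0.4],[0,0,-0.3],[0,0,0],[0,0,0]], rotation=[[0,0,0],[0,0,0],[0,0,0],[0,0,0],[0,0,0],[0,0,0],[0,0,0],[0,0,0],[0,0,0]], claw=[3,4,4,4,4,4,4,4,4])

```text
time_s: 5.88
position: [0.5214, -0.1531, -0.011]
tool_rot: [[-0.001, 1.0, 0.011], [0.001, 0.011, -1.0], [-1.0, -0.001, -0.001]]
ft_force: [0.1, -0.1, -0.3]
grip_width: 0.0402
```

```bash
python3 look.py scene 235 205 55 60 9 l8 1.2
```

```text
5.9333 [ 0.5214 -0.1531 -0.011 ] [[-0.0006  0.0013 -1.    ]
 [ 0.9999  0.0111 -0.0006]] [-0.7444 -0.6798 -0.0415] [-0.0116 -0.0227  0.0011] 0.040076427255314094
```

View pics/l8.png

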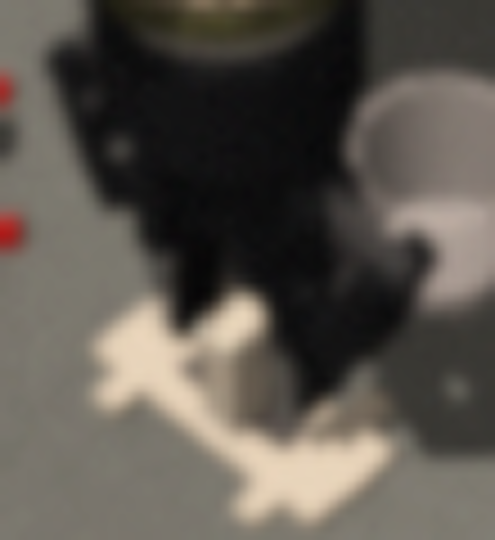

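The reported TCP z reads about 35 mm lower than the true finger height. At a reading of 0.018 the fingers closed freely above the rib, at 0.0095 they pinched its top, and at -0.011 there is still no contact. From here I rely on the images and contact, so I'll go a little lower and grip.

play_rows(travel=[[0,0,-0.3],[0,0,-0.3],[0,0,0],[0,0,0],[0,0,0],[0,0,0],[0,0,0]], rotation=[[0,0,0],[0,0,0],[0,0,0],[0,0,0],[0,0,0],[0,0,0],[0,0,0]], claw=[4,4,4,2,1,0.8,0.8], squeeze=50)

```text
time_s: 6.52
position: [0.5217, -0.1533, -0.0171]
tool_rot: [[0.0, 1.0, 0.011], [0.001, 0.011, -1.0], [-1.0, 0.0, -0.001]]
ft_force: [-0.8, 1.0, -0.9]
grip_width: 0.0135
```

play_rows(travel=[[0,0,0.3],[0,0,0.8],[0,0,1.2],[0,0,1.2],[0,0,0]], rotation=[[0,0,0],[0,0,0],[0,0,0],[0,0,0],[0,0,0]], claw=[0.8,0.8,0.8,0.8,0.8])

```text
time_s: 6.93
position: [0.5214, -0.153, 0.0204]
tool_rot: [[-0.001, 1.0, 0.011], [0.001, 0.011, -1.0], [-1.0, -0.001, -0.001]]
ft_force: [-0.2, 0.7, -1.4]
grip_width: 0.0134
```

```bash
python3 look.py scene 225 185 75 75 8 l9 1.2
```

```text
6.9833 [ 0.521  -0.1529  0.0195] [[-0.0017  0.0019 -1.    ]
 [ 0.9999  0.0111 -0.0017]] [-0.7091 -0.122  -0.8352] [-0.0091 -0.0084  0.0152] 0.013334914222362677
```

View pics/l9.png

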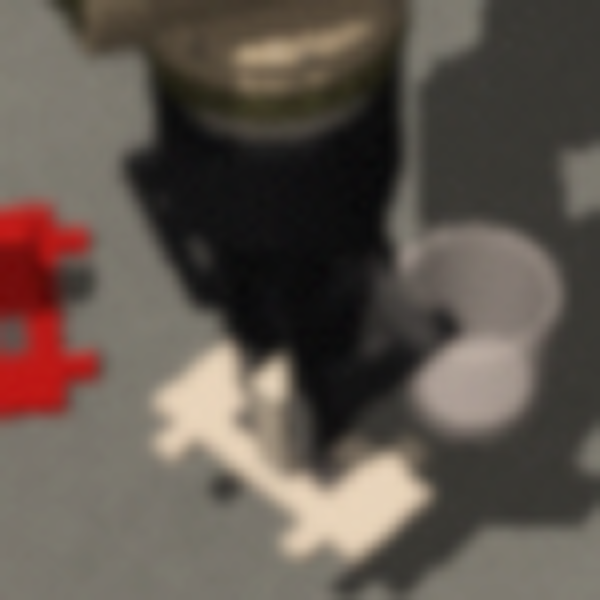

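play_rows(travel=[[0,0.2,1.5],[0,0.3,2],[0,0,2],[0,0,1.2],[0,0,0],[0,0,0]], rotation=[[0,0,0.008],[0,0,0.008],[0,0,0.008],[0,0,0.009],[0,0,0],[0,0,0]], claw=[0.8,0.8,0.8,0.8,0.8,0.8])

```text
time_s: 7.48
position: [0.519, -0.1467, 0.0863]
tool_rot: [[-0.007, 0.999, 0.045], [0.004, 0.045, -0.999], [-1.0, -0.006, -0.004]]
ft_force: [-0.9, 0.1, -0.9]
grip_width: 0.0136
```

```bash
python3 look.py scene 225 155 75 75 8 l10 1.2; python3 look.py top 240 100 110 90 6 t10 1
```

```text
7.5333 [ 0.5189 -0.1466  0.0861] [[-0.0069  0.0044 -1.    ]
 [ 0.999   0.0452 -0.0067]] [-0.1876  0.3264 -0.0053] [-0.0388  0.0012  0.0328] 0.013281467060152204
7.5833 [ 0.5187 -0.1466  0.0857] [[-0.0076  0.0048 -1.    ]
 [ 0.999   0.0451 -0.0074]] [ 0.0909  0.3096 -2.0195] [ 0.0059 -0.0139  0.0538] 0.013217401110921243
```

View pics/l10.png

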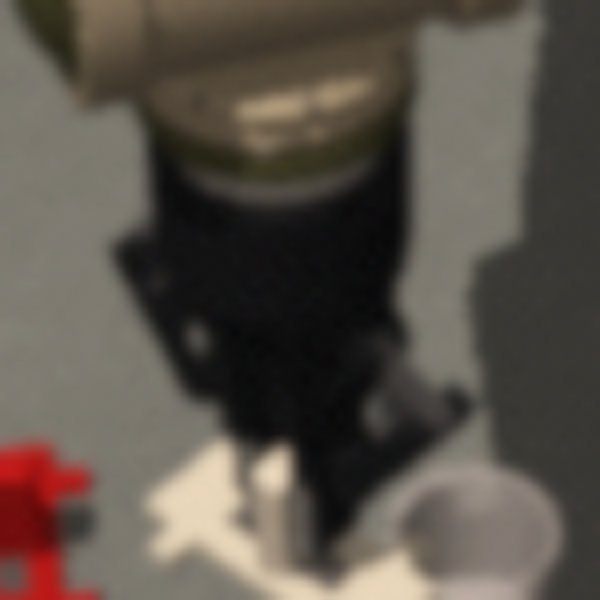

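View pics/t10.png

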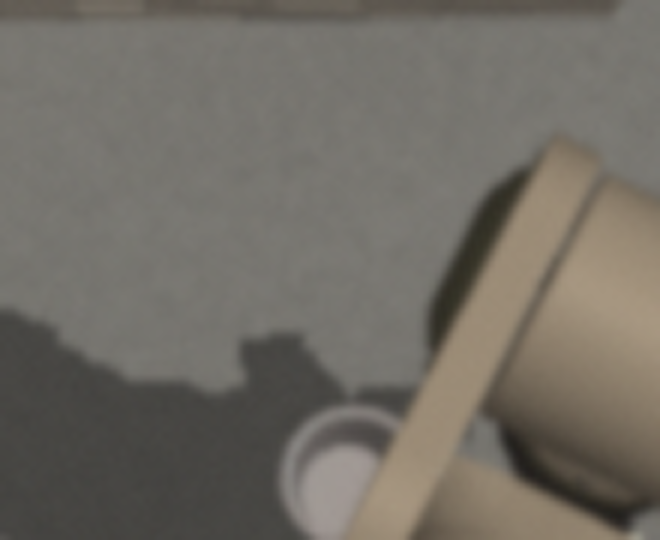

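```bash
python3 -c "
import cv2
s=cv2.imread('pics/l10_full.png');cv2.imwrite('pics/p10.png',cv2.resize(s[205:250,235:295],None,fx=12,fy=12,interpolation=cv2.INTER_CUBIC))"
```

```text
(no output)
```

View pics/p10.png

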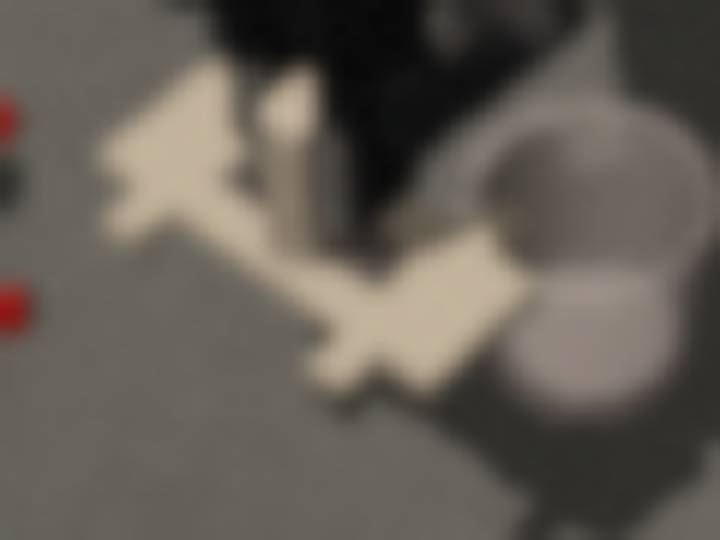

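```bash
python3 - <<'E'
from h import *
np.set_printoptions(precision=4,suppress=True)
P=pix([(430,393),(530,282),(98,158),(208,60)],235,205,12)
for z in (.098,.108,.118):
    W=onz("scene",P,z);print(z,W[:,:2].tolist()); A,B,C,D=W[:,:2]
    d=A-C;print(np.linalg.norm(A-B),np.linalg.norm(A-C),np.degrees(np.arctan2(d[1],d[0])),(B+C)/2)
E
```

```text
0.098 [[0.5611889963572068, -0.16040367069004602], [0.5555048349286333, -0.12416587876070889], [0.4623359172168925, -0.1641505081522741], [0.4589226568867725, -0.12757461007141113]]
0.036680884055049885 0.09892406201976137 2.1706481800245356 [ 0.5089 -0.1442]
0.108 [[0.5668817085176521, -0.16580700435058998], [0.5612656398970379, -0.13000331919983693], [0.4692128293369381, -0.1695089569714962], [0.46584045779632455, -0.13337121597593976]]
0.036241469301419076 0.09773901172829783 2.170648180024584 [ 0.5152 -0.1498]
0.118 [[0.5725744206780976, -0.17121033801113406], [0.5670264448654425, -0.13584075963896497], [0.4760897414569837, -0.17486740579071824], [0.4727582587058765, -0.13916782188046828]]
0.03580205454778841 0.0965539614368345 2.1706481800245303 [ 0.5216 -0.1554]
```

play_rows(travel=[[-0.1,1.5,0.1],[-0.2,3,0],[-0.2,3,0],[-0.2,3,0],[-0.2,3,0],[-0.2,3,0],[-0.2,3,0],[-0.2,3,0],[-0.2,3,0],[-0.2,3,0],[0,1.5,0],[0,0,0]], rotation=[[-0.004,-0.007,0],[0,0,0],[0,0,0],[0,0,0],[0,0,0],[0,0,0],[0,0,0],[0,0,0],[0,0,0],[0,0,0],[0,0,0],[0,0,0]], claw=[0.8,0.8,0.8,0.8,0.8,0.8,0.8,0.8,0.8,0.8,0.8,0.8])

```text
time_s: 8.58
position: [0.4871, 0.1735, 0.0755]
tool_rot: [[-0.017, 0.999, 0.04], [0.004, 0.04, -0.999], [-1.0, -0.017, -0.005]]
ft_force: [0.4, -1.2, -1.4]
grip_width: 0.0134
```

```bash
python3 look.py scene 295 110 100 75 8 l11 1.1;python3 look.py top 130 120 110 110 5 t11 1.1
```

```text
8.6333 [0.4869 0.1724 0.0753] [[-0.018   0.0041 -0.9998]
 [ 0.9991  0.0395 -0.0179]] [-0.8127  0.4825 -1.6958] [0.0507 0.0156 0.0355] 0.013752689513217127
8.6833 [0.4875 0.171  0.0755] [[-0.0176  0.0038 -0.9998]
 [ 0.9991  0.0382 -0.0175]] [ 0.0562 -1.1566 -0.7728] [-0.0106 -0.0333 -0.0404] 0.01302842503291395
```

View pics/l11.png

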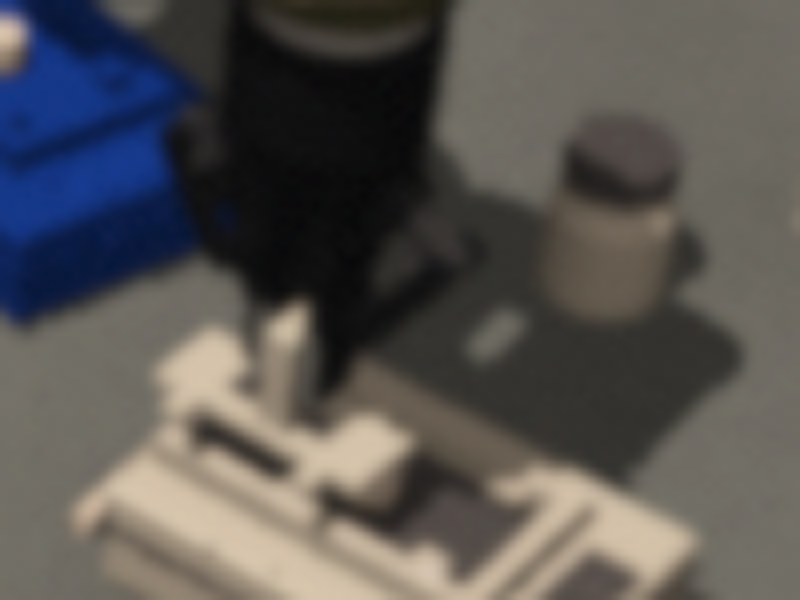

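View pics/t11.png

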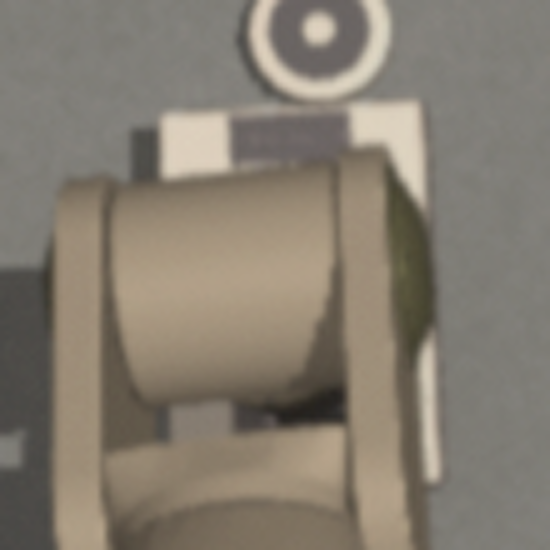

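play_rows(travel=[[0.3,0.6,0.4],[0.4,0.9,0.2],[0.3,0.5,0],[0.1,0.2,0],[0,0,0],[0,0,0]], rotation=[[-0.003,-0.009,0.003],[0,-0.008,0.003],[0,0,0],[0,0,0],[0,0,0],[0,0,0]], claw=[0.8,0.8,0.8,0.8,0.8,0.8])

```text
time_s: 9.18
position: [0.5002, 0.1919, 0.0817]
tool_rot: [[0.001, 0.999, 0.039], [-0.0, 0.039, -0.999], [-1.0, 0.001, 0.0]]
ft_force: [0.5, 0.9, -0.4]
grip_width: 0.0135
```

```bash
python3 -c "
from h import *
o=env.observe();print(o['position'],o['tool_rot'][:,:2].T,o['qvel'].round(1))"
```

```text
[0.5002101  0.19193035 0.08166892] [[ 8.14171858e-04 -1.60585585e-04 -9.99999656e-01]
 [ 9.99219641e-01  3.94899705e-02  8.07195269e-04]] [-0.1  0.2 -0.4  0.1 -0.   0.2]
```

play_rows(travel=[[0,0.25,0],[0,0.2,0],[0,0,0],[0,0,0]], rotation=[[0,0,0.006],[0,0,0],[0,0,0],[0,0,0]], claw=[0.8,0.8,0.8,0.8])

```text
time_s: 9.52
position: [0.5002, 0.1961, 0.0814]
tool_rot: [[0.0, 0.999, 0.045], [-0.0, 0.045, -0.999], [-1.0, 0.0, 0.0]]
ft_force: [0.8, -1.1, -0.8]
grip_width: 0.0131
```

```bash
python3 look.py scene 300 130 60 60 10 l12 1.1
```

```text
9.5667 [0.5002 0.196  0.0815] [[ 0.0002 -0.0003 -1.    ]
 [ 0.999   0.0449  0.0002]] [-0.5363  0.5697 -0.3958] [0.0248 0.0604 0.0271] 0.01336717061010687
```

View pics/l12.png

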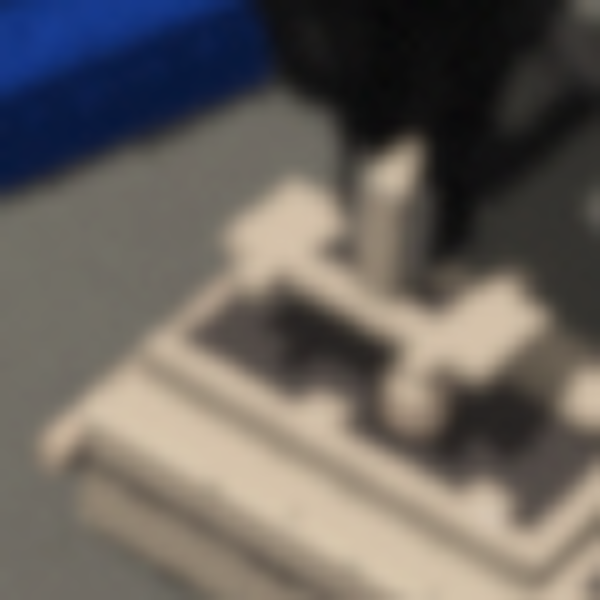

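```bash
python3 - <<'E'
from h import *
th=np.radians(2.6);c=np.array([.4974,.1957]);z=.1036
def U(x,y): return [c[0]+x*np.cos(th)-y*np.sin(th),c[1]+x*np.sin(th)+y*np.cos(th),z]
out=[(48,-18),(36,-18),(36,-30),(24,-30),(24,-18),(-24,-18),(-24,-30),(-36,-30),(-36,-18),(-48,-18),(-48,18),(-36,18),(-36,30),(-24,30),(-24,18),(24,18),(24,30),(36,30),(36,18),(48,18)]
im=cv2.resize(cv2.imread("pics/l12_full.png")[130:190,300:360],None,fx=10,fy=10,interpolation=cv2.INTER_CUBIC)
p=((proj("scene",[U(x/1000,y/1000) for x,y in out])-[300,130]+.5)*10).astype(np.int32)
cv2.polylines(im,[p],True,(0,0,255),1);cv2.imwrite("pics/o12.png",im)
E
```

```text
(no output)
```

View pics/o12.png

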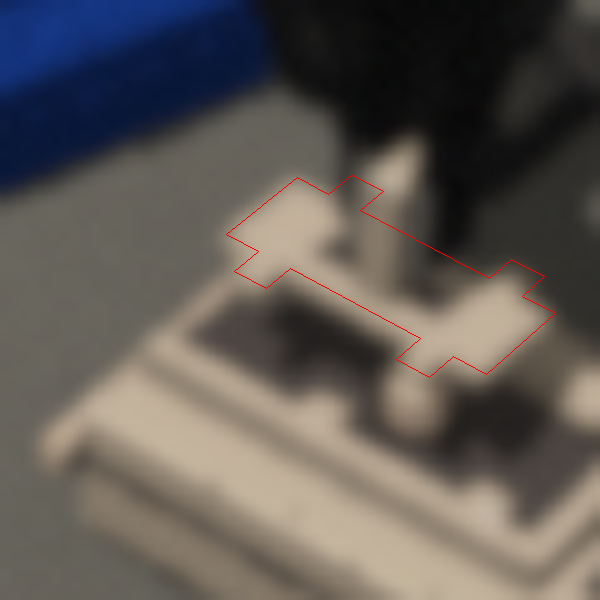

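play_rows(travel=[[0,0,-0.8],[0,0,-0.8],[0,0,-0.5],[0,0,0],[0,0,0]], rotation=[[0,0,0],[0,0,0],[0,0,0],[0,0,0],[0,0,0]], claw=[0.8,0.8,0.8,0.8,0.8])

```text
time_s: 9.98
position: [0.4996, 0.1958, 0.0576]
tool_rot: [[-0.001, 0.999, 0.045], [-0.001, 0.045, -0.999], [-1.0, -0.001, 0.001]]
ft_force: [0.3, 0.0, -0.5]
grip_width: 0.0132
```

play_rows(travel=[[0,0,-0.2],[0,0,-0.15],[0,0,0]], rotation=[[0,0,0],[0,0,0],[0,0,0]], claw=[0.8,0.8,0.8])

```text
time_s: 10.23
position: [0.4997, 0.1958, 0.0538]
tool_rot: [[-0.001, 0.999, 0.045], [-0.001, 0.045, -0.999], [-1.0, -0.001, 0.001]]
ft_force: [0.2, -0.8, 1.3]
grip_width: 0.0134
```

```bash
python3 look.py scene 300 130 60 60 10 l13 1.1
```

```text
10.2833 [0.4998 0.1958 0.0539] [[-0.001  -0.0006 -1.    ]
 [ 0.999   0.0446 -0.001 ]] [-0.2071 -0.7808 -0.2737] [-0.0549 -0.031   0.0095] 0.013063938645290617
```

View pics/l13.png

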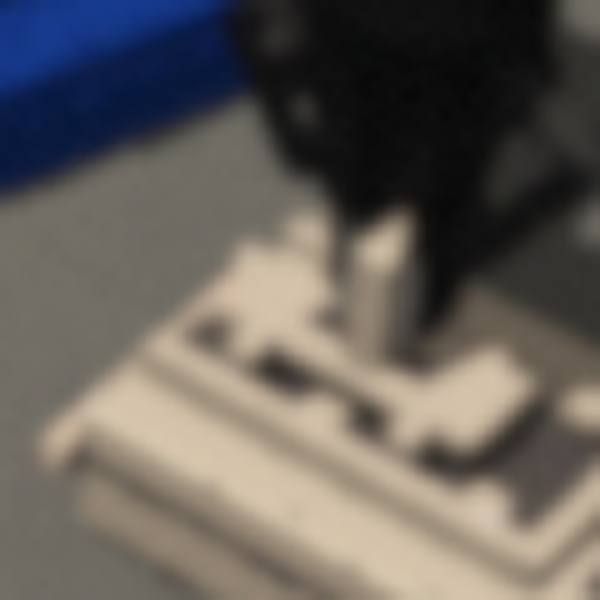

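play_rows(travel=[[0,0,-0.12],[0,0,-0.12],[0,0,0]], rotation=[[0,0,0],[0,0,0],[0,0,0]], claw=[0.8,0.8,0.8])

```text
time_s: 10.53
position: [0.4999, 0.1958, 0.0523]
tool_rot: [[0.0, 0.999, 0.045], [-0.001, 0.045, -0.999], [-1.0, 0.0, 0.001]]
ft_force: [-1.7, -0.3, 3.9]
grip_width: 0.0134
```

play_rows(travel=[[0,0,-0.12],[0,0,-0.08],[0,0,0]], rotation=[[0,0,0],[0,0,0],[0,0,0]], claw=[0.8,0.8,0.8])

```text
time_s: 10.78
position: [0.4999, 0.1958, 0.0508]
tool_rot: [[0.001, 0.999, 0.045], [-0.001, 0.045, -0.999], [-1.0, 0.001, 0.001]]
ft_force: [-1.8, -1.2, 3.6]
grip_width: 0.0131
```

play_rows(travel=[[0,0,-0.12],[0,0,-0.12],[0,0,0]], rotation=[[0,0,0],[0,0,0],[0,0,0]], claw=[0.8,0.8,0.8])

```text
time_s: 11.03
position: [0.5, 0.1958, 0.0486]
tool_rot: [[0.001, 0.999, 0.045], [-0.001, 0.045, -0.999], [-1.0, 0.001, 0.001]]
ft_force: [-2.1, -0.6, 5.1]
grip_width: 0.0133
```

play_rows(travel=[[0,0,-0.12],[0,0,-0.12],[0,0,0]], rotation=[[0,0,0],[0,0,0],[0,0,0]], claw=[0.8,0.8,0.8])

```text
time_s: 11.28
position: [0.5, 0.1958, 0.0464]
tool_rot: [[0.002, 0.999, 0.045], [-0.001, 0.045, -0.999], [-1.0, 0.001, 0.001]]
ft_force: [-1.7, -0.5, 6.0]
grip_width: 0.0135
```

play_rows(travel=[[0,0,-0.12],[0,0,-0.12],[0,0,0]], rotation=[[0,0,0],[0,0,0],[0,0,0]], claw=[0.8,0.8,0.8])

```text
time_s: 11.53
position: [0.5, 0.1958, 0.0444]
tool_rot: [[0.002, 0.999, 0.045], [-0.001, 0.045, -0.999], [-1.0, 0.002, 0.001]]
ft_force: [-3.0, -0.7, 6.5]
grip_width: 0.0131
```

play_rows(travel=[[0,0,-0.12],[0,0,-0.12],[0,0,0]], rotation=[[0,0.001,0],[0,0,0],[0,0,0]], claw=[0.8,0.8,0.8])

```text
time_s: 11.78
position: [0.5, 0.1958, 0.0427]
tool_rot: [[0.001, 0.999, 0.045], [-0.001, 0.045, -0.999], [-1.0, 0.001, 0.001]]
ft_force: [-2.9, -0.6, 7.5]
grip_width: 0.0131
```

play_rows(travel=[[0,0,-0.12],[0,0,-0.12],[0,0,-0.06],[0,0,0]], rotation=[[0,0.001,0],[0,0,0],[0,0,0],[0,0,0]], claw=[0.8,0.8,0.8,0.8])

```text
time_s: 12.12
position: [0.5, 0.1958, 0.0409]
tool_rot: [[0.001, 0.999, 0.045], [-0.001, 0.045, -0.999], [-1.0, 0.001, 0.001]]
ft_force: [-2.5, -1.0, 7.9]
grip_width: 0.0131
```

```bash
python3 look.py scene 300 130 60 60 10 l14 1.1
```

```text
12.1667 [0.5    0.1958 0.041 ] [[ 0.0013 -0.0006 -1.    ]
 [ 0.999   0.0452  0.0013]] [-3.115  -1.4312  8.1354] [-0.1395  0.5436 -0.0261] 0.013164254047698219
```

View pics/l14.png

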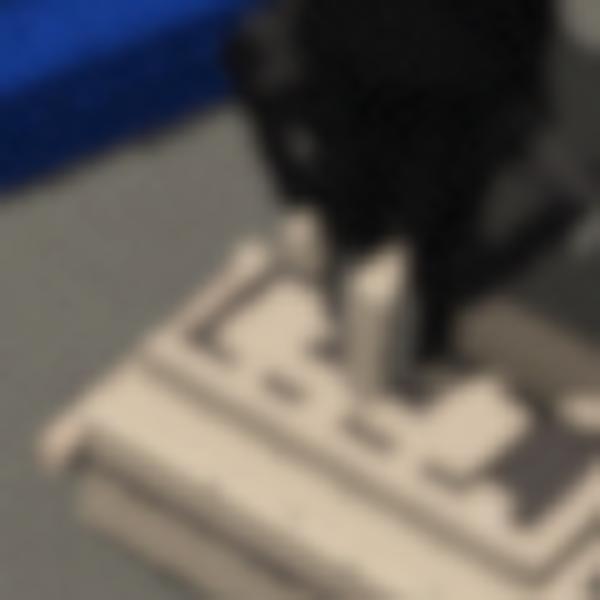

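play_rows(travel=[[0,0,-0.15],[0,0,-0.15],[0,0,-0.1],[0,0,-0.05]], rotation=[[0,0.001,0],[0,0,0],[0,0,0],[0,0,0]], claw=[0.8,0.8,0.8,0.8])

```text
time_s: 12.5
position: [0.5, 0.1958, 0.0381]
tool_rot: [[0.002, 0.999, 0.045], [-0.001, 0.045, -0.999], [-1.0, 0.002, 0.001]]
ft_force: [-4.1, -0.7, 9.0]
grip_width: 0.0133
```

play_rows(travel=[[0.15,0.007,0.05],[0.25,0.011,0],[0.25,0.011,0],[0.25,0.011,-0.02],[0,0,0]], rotation=[[0,0.001,0],[0,0,0],[0,0,0],[0,0,0],[0,0,0]], claw=[0.8,0.8,0.8,0.8,0.8])

```text
time_s: 12.92
position: [0.5061, 0.1964, 0.0395]
tool_rot: [[-0.006, 0.999, 0.046], [-0.001, 0.046, -0.999], [-1.0, -0.006, 0.001]]
ft_force: [-2.3, -1.5, 8.4]
grip_width: 0.0133
```

play_rows(travel=[[0.2,0.005,-0.08],[0.25,0.011,-0.05],[0.25,0.011,-0.03],[0,0,-0.03]], rotation=[[0,-0.004,0],[0,-0.002,0],[0,0,0],[0,0,0]], claw=[0.8,0.8,0.8,0.8])

```text
time_s: 13.25
position: [0.511, 0.1969, 0.0387]
tool_rot: [[-0.004, 0.999, 0.046], [-0.001, 0.046, -0.999], [-1.0, -0.004, 0.001]]
ft_force: [-1.3, -1.3, 8.8]
grip_width: 0.013
```

```bash
python3 look.py scene 300 130 70 60 10 l15 1.1
```

```text
13.3 [0.511  0.1969 0.0387] [[-0.0033 -0.0011 -1.    ]
 [ 0.9989  0.0465 -0.0034]] [-2.4351 -0.9475  9.326 ] [-0.1375  0.5508  0.0631] 0.013477857147614307
```

View pics/l15.png

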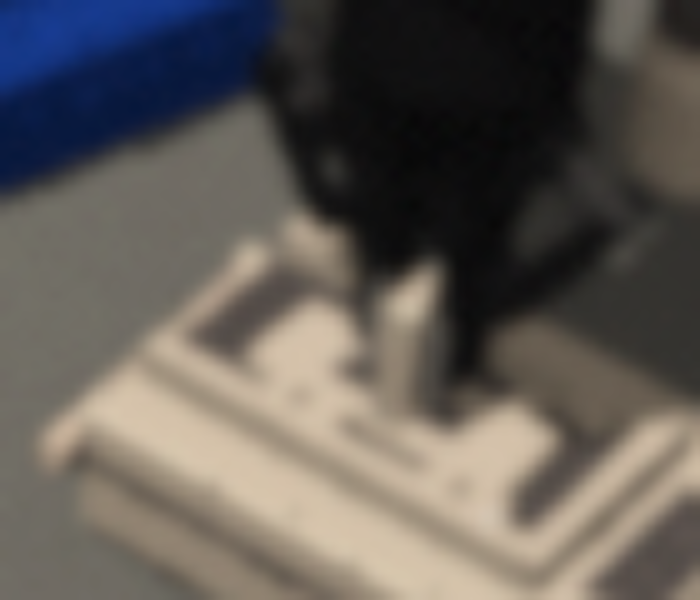

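play_rows(travel=[[0.2,0.009,-0.04],[0.25,0.009,-0.04],[0.25,0.009,-0.04],[0.1,0.004,-0.03]], rotation=[[0,-0.004,0],[0,-0.001,0],[0,-0.001,0],[0,0,0]], claw=[0.8,0.8,0.8,0.8])

```text
time_s: 13.63
position: [0.5159, 0.1973, 0.0382]
tool_rot: [[-0.004, 0.999, 0.047], [-0.001, 0.047, -0.999], [-1.0, -0.004, 0.001]]
ft_force: [-5.7, -1.3, 8.5]
grip_width: 0.0137
```

play_rows(travel=[[0.15,0.007,-0.04],[0.2,0.009,-0.03],[0.2,0.009,-0.03]], rotation=[[0,-0.002,0],[0,-0.001,0],[0,-0.001,0]], claw=[0.8,0.8,0.8])

```text
time_s: 13.88
position: [0.5184, 0.1977, 0.038]
tool_rot: [[-0.006, 0.999, 0.048], [-0.002, 0.048, -0.999], [-1.0, -0.006, 0.002]]
ft_force: [-6.6, -0.8, 11.5]
grip_width: 0.0133
```

```bash
python3 look.py scene 310 140 70 60 10 l16 1.1
```

```text
13.9333 [0.5187 0.1977 0.038 ] [[-0.0057 -0.002  -1.    ]
 [ 0.9988  0.0476 -0.0058]] [-6.8473 -0.0531 10.4906] [-0.0896  1.1447 -0.014 ] 0.013215906186740968
```

View pics/l16.png

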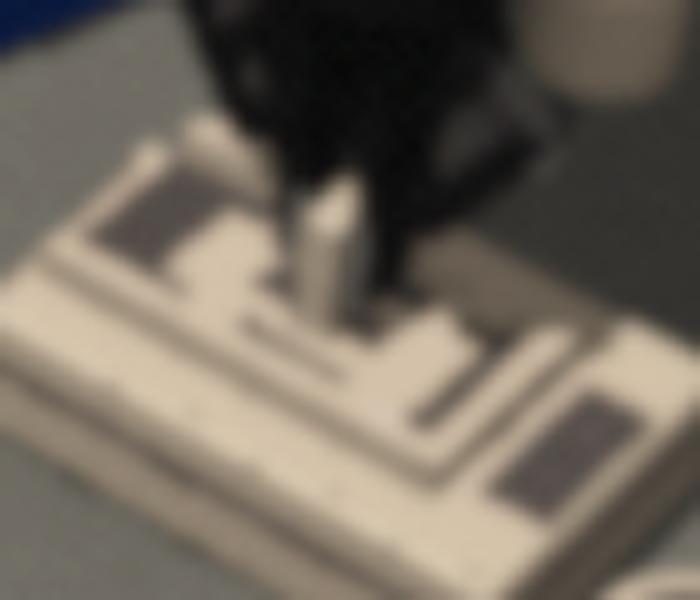

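play_rows(travel=[[0,0.003,0.05],[0.15,0.007,0.01],[0.2,0.009,0]], rotation=[[0.002,-0.006,-0.002],[0,0,0],[0,0,0]], claw=[0.8,0.8,0.8])

```text
time_s: 14.18
position: [0.5206, 0.1979, 0.0395]
tool_rot: [[-0.002, 0.999, 0.046], [-0.0, 0.046, -0.999], [-1.0, -0.002, 0.0]]
ft_force: [-5.4, 0.1, 8.4]
grip_width: 0.0133
```

play_rows(travel=[[0.2,0.008,-0.04],[0.2,0.008,-0.04],[0.2,0.008,-0.04]], rotation=[[0,-0.002,0],[0,0,0],[0,0,0]], claw=[0.8,0.8,0.8])

```text
time_s: 14.43
position: [0.5239, 0.1983, 0.0389]
tool_rot: [[-0.006, 0.999, 0.047], [-0.001, 0.047, -0.999], [-1.0, -0.006, 0.0]]
ft_force: [-6.6, -1.4, 9.3]
grip_width: 0.0136
```

play_rows(travel=[[0.2,0.008,-0.02],[0.2,0.008,-0.02],[0.2,0.008,-0.02]], rotation=[[0,-0.002,0],[0,0,0],[0,0,0]], claw=[0.8,0.8,0.8])

```text
time_s: 14.68
position: [0.5271, 0.1986, 0.0388]
tool_rot: [[-0.011, 0.999, 0.047], [-0.001, 0.047, -0.999], [-1.0, -0.011, 0.001]]
ft_force: [-6.0, -1.1, 8.5]
grip_width: 0.0133
```

play_rows(travel=[[0.1,0.004,-0.01],[0.15,0.006,-0.01],[0.1,0.004,-0.01]], rotation=[[0,-0.006,-0.001],[0,-0.005,0],[0,-0.002,0]], claw=[0.8,0.8,0.8])

```text
time_s: 14.93
position: [0.5282, 0.1987, 0.0389]
tool_rot: [[-0.003, 0.999, 0.046], [-0.002, 0.046, -0.999], [-1.0, -0.003, 0.002]]
ft_force: [-5.2, -1.4, 9.2]
grip_width: 0.0131
```

```bash
python3 look.py scene 310 140 70 60 10 l17 1.1
```

```text
14.9833 [0.5282 0.1987 0.0389] [[-0.0033 -0.0018 -1.    ]
 [ 0.9989  0.0463 -0.0034]] [-5.8222 -1.3517  8.6073] [-0.1767  1.1599  0.0095] 0.013008087839479826
```

View pics/l17.png

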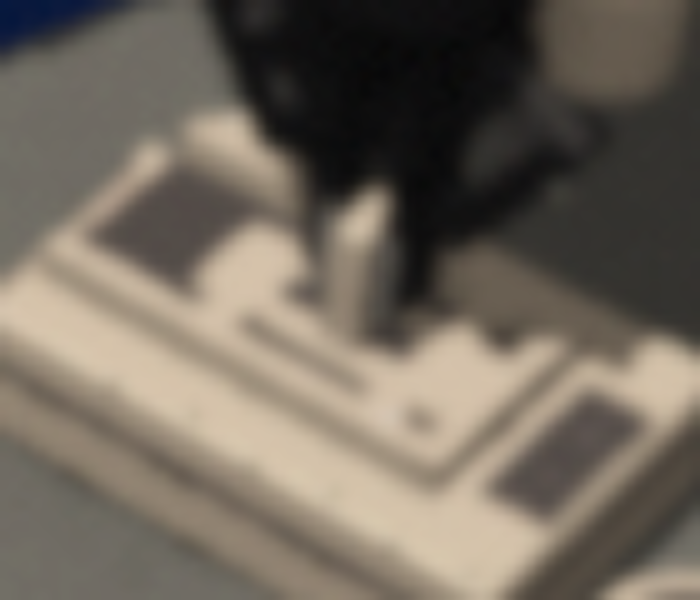

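play_rows(travel=[[0.1,0.003,-0.01],[0.1,0.003,-0.01],[0.1,0.003,-0.01]], rotation=[[0,-0.002,0],[0,-0.002,0],[0,-0.002,0]], claw=[0.8,0.8,0.8])

```text
time_s: 15.23
position: [0.5287, 0.1988, 0.039]
tool_rot: [[-0.003, 0.999, 0.047], [-0.002, 0.047, -0.999], [-1.0, -0.003, 0.002]]
ft_force: [-4.6, -0.9, 9.4]
grip_width: 0.013
```

play_rows(travel=[[0.1,0.003,-0.01],[0.1,0.003,-0.01]], rotation=[[0,-0.002,0],[0,-0.002,0]], claw=[0.8,0.8])

```text
time_s: 15.4
position: [0.5291, 0.1989, 0.0391]
tool_rot: [[-0.002, 0.999, 0.047], [-0.003, 0.047, -0.999], [-1.0, -0.002, 0.003]]
ft_force: [-5.2, 0.1, 9.0]
grip_width: 0.0132
```

play_rows(travel=[[0.2,-0.02,-0.01],[0.2,-0.02,-0.01]], rotation=[[0.002,-0.001,-0.001],[0,-0.001,0]], claw=[0.8,0.8])

```text
time_s: 15.57
position: [0.5307, 0.1988, 0.0392]
tool_rot: [[-0.005, 0.999, 0.046], [-0.001, 0.046, -0.999], [-1.0, -0.005, 0.0]]
ft_force: [-9.3, 0.2, 11.2]
grip_width: 0.0133
```

play_rows(travel=[[0.2,-0.02,-0.01],[0.2,-0.02,-0.01]], rotation=[[0,-0.001,0],[0,-0.001,0]], claw=[0.8,0.8])

```text
time_s: 15.73
position: [0.5305, 0.1988, 0.0392]
tool_rot: [[-0.013, 0.999, 0.047], [-0.001, 0.047, -0.999], [-1.0, -0.013, -0.0]]
ft_force: [-9.2, -0.3, 12.2]
grip_width: 0.0136
```

```bash
python3 look.py scene 310 140 70 60 10 l18 1.1
```

```text
15.7833 [0.5305 0.1988 0.0392] [[-0.013  -0.0005 -0.9999]
 [ 0.9988  0.0466 -0.013 ]] [-10.047   -0.0145  11.6228] [ 0.0104  1.9247 -0.0379] 0.013157594793985235
```

View pics/l18.png

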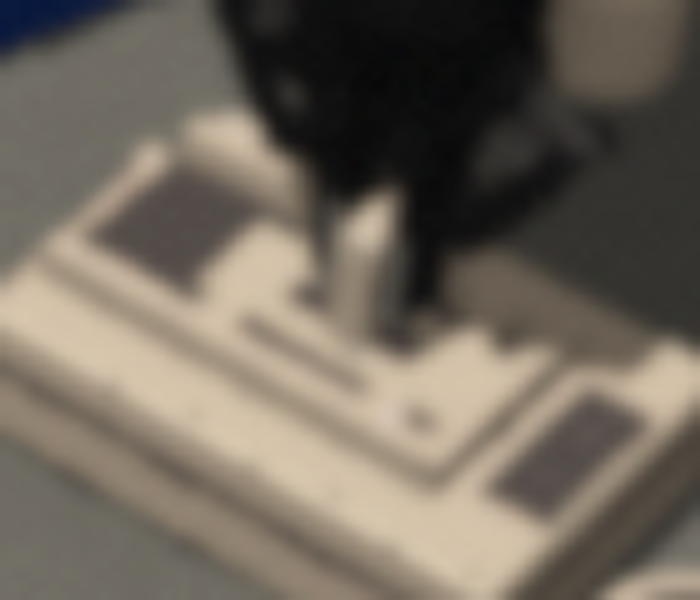

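play_rows(travel=[[0,0,0.03],[0.03,0,0.05],[0.03,0,0.05]], rotation=[[0,-0.006,0],[0,-0.005,0],[0,-0.002,0]], claw=[0.8,0.8,0.8])

```text
time_s: 16.03
position: [0.5306, 0.1988, 0.0403]
tool_rot: [[-0.001, 0.999, 0.047], [-0.001, 0.047, -0.999], [-1.0, -0.001, 0.001]]
ft_force: [-0.7, -0.6, -3.6]
grip_width: 0.0134
```

play_rows(travel=[[0.12,0,-0.04],[0.15,0,-0.02],[0.1,0,-0.02]], rotation=[[0,-0.002,0],[0,-0.002,0],[0,-0.002,0]], claw=[0.8,0.8,0.8])

```text
time_s: 16.28
position: [0.5307, 0.1988, 0.0396]
tool_rot: [[-0.003, 0.999, 0.047], [-0.001, 0.047, -0.999], [-1.0, -0.003, 0.001]]
ft_force: [-6.1, -0.9, 10.1]
grip_width: 0.0133
```

play_rows(travel=[[0,0,0.05],[0,0,0],[0,0,0],[0,0,0],[0,0,0]], rotation=[[0,-0.002,0],[0,0,0],[0,0,0],[0,0,0],[0,0,0]], claw=[0.8,1.6,2.4,3.2,3.2])

```text
time_s: 16.7
position: [0.5315, 0.1989, 0.0395]
tool_rot: [[-0.001, 0.999, 0.047], [-0.001, 0.047, -0.999], [-1.0, -0.001, 0.001]]
ft_force: [-0.2, -0.3, -0.3]
grip_width: 0.0318
```

```bash
python3 look.py scene 310 140 70 60 10 l19 1.1
```

```text
16.75 [0.5315 0.1989 0.0395] [[-0.0007 -0.0011 -1.    ]
 [ 0.9989  0.0468 -0.0008]] [ 0.9418 -0.3243 -0.5323] [0.025  0.0035 0.0226] 0.03207308344799055
```

View pics/l19.png

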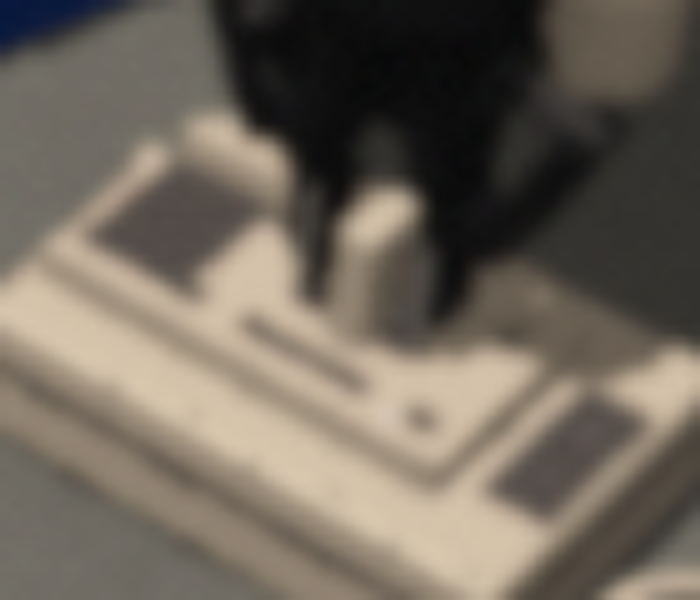

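The cover stays put with the fingers off it. Next I'll rise straight up, move clear and check from both cameras.

play_rows(travel=[[0,0,0.4],[0,0,1],[0,0,2],[0,0,3],[0,0,3],[0,0,3],[-1,-2,2],[-1.5,-3.5,0],[-1.5,-3.5,0],[-1.5,-3.5,0],[-1.5,-3.5,0],[-1.5,-3.5,0]], rotation=[[0,0,0],[0,0,0],[0,0,0],[0,0,0],[0,0,0],[0,0,0],[0,0,0],[0,0,0],[0,0,0],[0,0,0],[0,0,0],[0,0,0]], claw=[3.2,3.2,3.2,3.2,3.2,3.2,3.2,3.2,3.2,3.2,3.2,3.2])

```text
time_s: 17.75
position: [0.4431, 0.0024, 0.1987]
tool_rot: [[0.009, 0.998, 0.057], [-0.002, 0.057, -0.998], [-1.0, 0.009, 0.002]]
ft_force: [1.6, -0.1, 0.0]
grip_width: 0.0318
```

play_rows(travel=[[-1,-3.5,0],[-1,-3.5,0],[-1,-3,0],[0,0,0]], rotation=[[0,0,0],[0,0,0],[0,0,0],[0,0,0]], claw=[3.2,3.2,3.2,3.2])

```text
time_s: 18.08
position: [0.4085, -0.106, 0.203]
tool_rot: [[0.014, 0.998, 0.053], [-0.006, 0.053, -0.999], [-1.0, 0.014, 0.007]]
ft_force: [0.2, -0.1, -0.0]
grip_width: 0.0319
```

```bash
python3 look.py scene 300 135 90 70 8 l20 1.1;python3 look.py top 150 130 75 100 6 t20 1
```

```text
18.1333 [ 0.4091 -0.1043  0.2031] [[ 0.0151 -0.0055 -0.9999]
 [ 0.9985  0.0534  0.0147]] [-0.8409  0.5325  0.2979] [-0.0189 -0.0072  0.0313] 0.03153492896511822
18.1833 [ 0.4095 -0.1028  0.2029] [[ 0.0149 -0.0048 -0.9999]
 [ 0.9984  0.0551  0.0146]] [ 0.2281  1.0528 -0.0941] [ 0.0162 -0.0458  0.0296] 0.03166137654561165
```

View pics/l20.png

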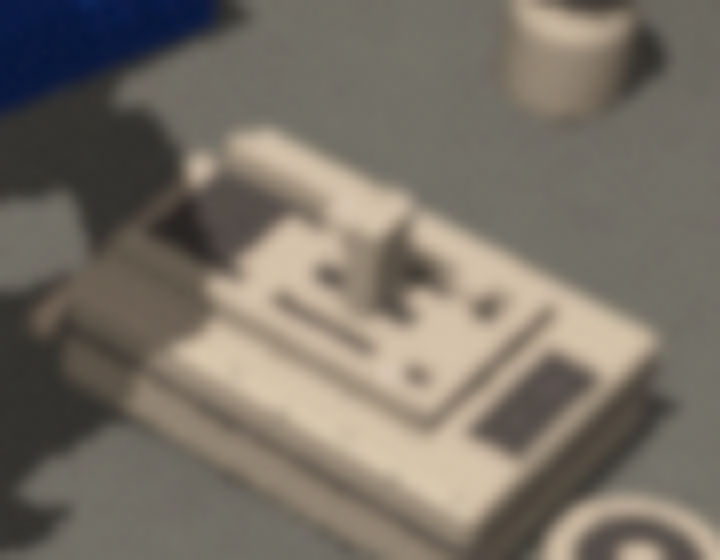

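View pics/t20.png

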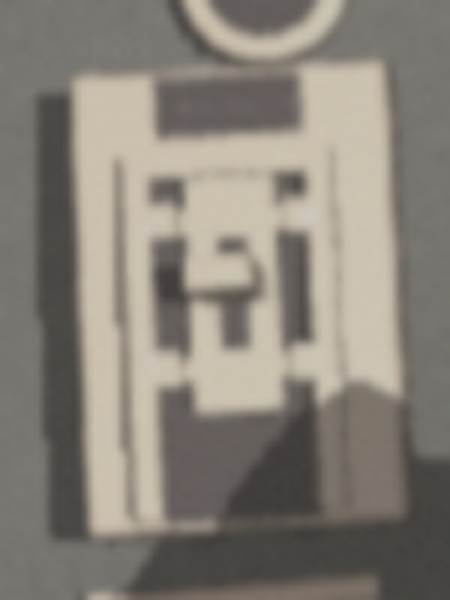

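View pics/t20_full.png

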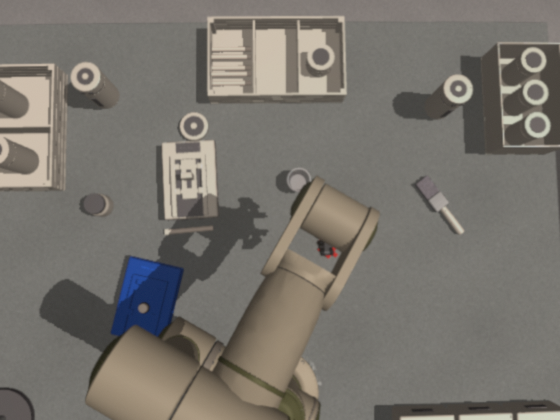

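The top view shows the plate's leading edge at the stop (crop row ~176), with all four ears hidden under the lips and the plug covered. One numeric check remains: the trailing edge should be at unit x = -48 mm.

```bash
python3 - <<'E'
from h import *
np.set_printoptions(precision=4,suppress=True)
g=cv2.cvtColor(cv2.imread("pics/t20_full.png"),cv2.COLOR_BGR2GRAY).astype(np.float32)
a,b=pix([(200,413),(280,409)],150,130,6)
l,s=fitedge(g,a,b,w=2);print(s)
W=onz("top",[l[2:]],.0625)[0,:2]
th=np.radians(2.57)
for o in ([.5271,.1976],[.5276,.1978]):
    d=W-o;print("trail unit x,y mm",1000*(d[0]*np.cos(th)+d[1]*np.sin(th)),1000*(-d[0]*np.sin(th)+d[1]*np.cos(th)))
e0=cv2.imread("pics/top0.png").astype(int);e1=cv2.imread("pics/t20_full.png").astype(int)
for n,(x,y,w,h) in dict(cap=(178,110,32,30),cup=(284,166,18,28),brush=(415,172,50,64),jar=(80,190,34,30)).items(): print(n,np.abs(e0-e1)[y:y+h,x:x+w].mean().round(1))
E
```

```text
0.15755339
trail unit x,y mm -47.65972791766426 0.44183129133677346
trail unit x,y mm -48.16819299452672 0.26445241544902187
cap 6.3
cup 6.6
brush 5.6
jar 4.9
```

```bash
python3 -c "
from rig import env
print(env.close_job())"
```

```text
the job is handed in; nothing more can be done
None
```

The cover is refitted and home against the end stop, holding the plug in, and the job is handed in at about 18 s of robot time. I gripped it by the rib, pressed the plug down over the entry, slid the plate about 30 mm under the lips until it met the stop, then eased up and let go.

**Last checks**
- **Position:** after I backed away, the trailing edge measured -47.7 to -48.2 mm along the unit's x, where home is -48. The plate was within 0.5 mm of the bay centreline, and the top view shows all four ears under the lips.
- **Trapped:** lifting slightly before release met a 3.6 N pull from the lips. The plate did not move when let go.
- **Forces:** the highest readings at the end of each move were about 12 N downward and 10 N along the bay, including sliding friction. A second push at 6 N did not move it any further.
- **Other things:** comparing pictures before and after showed no movement of the cap, cup, jar or brush. The stick looks in place by eye. The red decoy is mostly hidden by the arm in the last picture, so I could not compare it.

**What disagreed**
- **Finger height:** the reported TCP height sat about 35 mm below where the finger tips really were, so my first closing missed above the rib. I found the true height by pictures and touch. Height changes were still accurate, as the plug was felt at the height I predicted.
- **Sideways drift:** the reading at home was about 1.8 mm more to +y than I planned, but with almost no side force, and the final picture shows the plate centred.

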